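# Strip the inclined tube rotator and store its carrier

### The job

Strip the inclined tube rotator: take the already slackened wing nut off its sloping stud and put it in the steel parts tray, then draw off the thick spacer washer and set it aside in the tray or on a free patch of bench, then draw off the tube carrier bar. Store them on the stand's upright spindle, largest at the bottom: thread the carrier on first, hub up, down to the seat, then the spacer down onto the carrier's hub, leaving the wing nut in the tray. Lower each part into place and let go only when it rests, do not drop it, and leave everything else on the bench where it stands.

Things in the scene. Friction and masses are not known exactly. Their poses are not given: they have to be found in the camera images.
- stud_seat (a point): Inclined tube rotator, fixed: white housing 200 x 190 mm, grey sloping head. Point: centre of the dark flange face (60 mm across) from which a smooth steel stud rises, 16 mm thick, 76 mm long, last 8 mm tapered to 8 mm. z runs up the stud, 25 degrees off vertical, roughly towards the robot; y is level. Head slope (150 x 170 mm) 15 mm below. On it from the flange: carrier, spacer, wing nut.
- wingnut_grip (a point): Steel wing nut, about 120 g, no thread: lifts off along the stud. Boss 38 mm across, 20 mm high, on it a web 12 mm thick, 30 mm high, 46 mm long, with flared wings to about 78 mm overall along its x. Point: centre of the web, 35 mm above the boss's underside; z up the bore axis. Grip across the web (along y), above the boss. Stands on its boss.
- spacer_mid (a point): Thick steel spacer washer (ring), about 180 g: outside diameter 60 mm, bore 23 mm, 24 mm high. Point: its centre, half-way up; z along the bore axis. Grip across its outside diameter.
- carrier_hub (a point): Tube carrier, about 220 g: flat aluminium bar 170 (its x) x 44 x 8 mm, grey tube clips near both ends, 30 mm high, from 53 mm out; in the middle a round hub 44 mm across, its top 42 mm above the bar's underside; 23 mm bore right through. Point: on the bore axis, 30 mm above the bar's underside; z up the bore. Grip the hub across y, above the bar.
- stand_seat (a point): Storage stand, fixed: round dark steel foot 110 mm across, raised seat 52 mm across, vertical spindle 16 mm thick, 76 mm tall above the seat (last 8 mm tapered to 8 mm). Point: centre of the seat face, 32 mm above the bench; z up. With the carrier seated its hub top is 42 mm above this point; the spacer on it spans 42 to 66 mm.
- tray: Shallow open steel parts tray, fixed, 210 mm (its x) by 150 mm (its y), 22 mm high, walls and floor 4 mm thick. Origin at the centre of its underside, on the bench.
- wingnut: The wing nut: origin at the centre of its boss's underside. Blind bore from below 21 mm across, 14 mm deep, over the last 10 mm of the stud.
- spacer: The spacer washer: origin at the centre of its underside.
- carrier: The tube carrier: origin at the centre of its bar's underside. At the start the bar runs up and down the slope, wing nut likewise (x axes in line with stud_seat's x).
- bottle_a: Bystander: glass bottle 72 mm across, 160 mm high, beyond the rotator. Origin at its underside.
- bottle_b: Bystander: glass bottle 60 mm across, 130 mm high, beyond the rotator. Origin at its underside.
- jar: Bystander: amber jar 60 mm across, 80 mm high. Origin at its underside.
- beaker: Bystander: glass beaker 64 mm across, 70 mm high, between robot and rotator. Origin at its underside.
- dish: Bystander: clear round dish 92 mm across, 17 mm high, between robot and rotator. Origin at its underside.
Things that resemble listed ones, but are neither listed nor needed, are in the scene too. Leave any orange look-alike of the carrier alone.

How it is judged:
On the way, in this order (a step that is already met when the one before it is completed fails the run):
1. the wing nut lies released in the tray while spacer and carrier are still on the stud (x of wingnut_grip in the frame of tray between -0.105 and 0.105 m and y of wingnut_grip in the frame of tray between -0.075 and 0.075 m and z of wingnut_grip in the frame of tray between 0 and 0.05 m and contact force between the fingers and wingnut below 0.2 N and linear speed of wingnut below 0.03 m/s and distance between spacer_mid and stud_seat below 0.074 m and distance between carrier_hub and stud_seat below 0.05 m), for 0.2 s.
2. the spacer is off the stud, set down released at rest in the tray or on the bench, not on the spindle, while the carrier is still on the stud (distance between spacer_mid and stud_seat above 0.12 m and horizontal distance between spacer_mid and stand_seat above 0.04 m and height (world z) of spacer_mid below 0.06 m and distance between carrier_hub and stud_seat below 0.05 m and contact force between the fingers and spacer below 0.2 N and linear speed of spacer below 0.03 m/s), for 0.2 s.
3. the carrier is threaded on the stand's spindle, hub up, seated and released, with the spacer not yet on the spindle (horizontal distance between carrier_hub and stand_seat below 0.008 m and z of carrier_hub in the frame of stand_seat between 0.025 and 0.035 m and angle between carrier_hub's own z axis and vertical below 0.12 rad and contact force between the fingers and carrier below 0.2 N and linear speed of carrier below 0.03 m/s and horizontal distance between spacer_mid and stand_seat above 0.04 m), for 0.2 s.
4. the spacer is threaded on the spindle, resting on the carrier's hub, released (horizontal distance between spacer_mid and stand_seat below 0.008 m and z of spacer_mid in the frame of stand_seat between 0.048 and 0.06 m and angle between spacer_mid's own z axis and vertical below 0.12 rad and contact force between the fingers and spacer below 0.2 N and linear speed of spacer below 0.03 m/s), for 0.2 s.
At the end, for the whole second after the job is handed in: The carrier is on the stand's spindle, hub up and level (within 7 degrees), axis within 8 mm of the spindle's and seated within 5 mm; the spacer is on the spindle above it, level, resting on the hub (within 6 mm); the wing nut lies in the tray; all three released and at rest (all of step 4 and horizontal distance between carrier_hub and stand_seat below 0.008 m and z of carrier_hub in the frame of stand_seat between 0.025 and 0.035 m and angle between carrier_hub's own z axis and vertical below 0.12 rad and contact force between the fingers and carrier below 0.2 N and linear speed of each of carrier, wingnut below 0.03 m/s and x of wingnut_grip in the frame of tray between -0.105 and 0.105 m and y of wingnut_grip in the frame of tray between -0.075 and 0.075 m and z of wingnut_grip in the frame of tray between 0 and 0.05 m and contact force between the fingers and wingnut below 0.2 N); the robot touches nothing.
It fails at once if a bystander (bottle, jar, beaker, dish) is moved more than 30 mm or knocked over (distance of any of bottle_a, bottle_b, jar, beaker, dish from where it was at the start of the episode above 0.03 m).
It fails at once if the carrier is dropped down the spindle (faster than 0.6 m/s) (horizontal distance between carrier_hub and stand_seat below 0.02 m and z of carrier_hub in the frame of stand_seat below 0.1 m and linear speed of carrier above 0.6 m/s).
It fails at once if the spacer is dropped down the spindle (faster than 0.6 m/s) (horizontal distance between spacer_mid and stand_seat below 0.02 m and z of spacer_mid in the frame of stand_seat below 0.08 m and linear speed of spacer above 0.6 m/s).
It fails at once if the wing nut is dropped into the tray (faster than 0.8 m/s just above its floor) (x of wingnut_grip in the frame of tray between -0.1 and 0.1 m and y of wingnut_grip in the frame of tray between -0.07 and 0.07 m and height (world z) of wingnut_grip below 0.06 m and linear speed of wingnut above 0.8 m/s).
It fails at once if the spacer is dropped when set aside (faster than 0.8 m/s just above the bench or tray) (height (world z) of spacer_mid below 0.035 m and linear speed of spacer above 0.8 m/s).
It also fails if it takes over 72 s, if anything falls off the work surface, if the arm or the gripper's body presses on something with over 40 N, if the wrist force passes 120 N, or if a joint passes its speed limit or range.

### The arm

A 6-joint arm with a two-finger parallel gripper is mounted at the origin on the work surface. World frame = base frame: x ahead of the robot, y to its left, z up, the work surface at z = 0. Lengths are in m, angles in rad, forces in N, time in s.
With the tool pointing down it reaches from about 0.25 to 0.725 m from the base axis. Payload 4 kg.
Tool frame: the origin (TCP) lies at the centre of the arm's flange, where the gripper is bolted on; the fingertips stand 173 mm ahead of it and the grasp point (between the pads) lies 155 mm ahead of it; x points along the fingers, z is the direction in which the jaws open and shut, and the axes are right-handed (so a half turn about x gives the same grasp; the last joint's range is limited). The gripper opens to 85 mm and grips with 20 to 120 N. Pads are 22 mm wide; open, the fingers measure 114 mm over their backs; the gripper's body (76 mm by 85 mm) begins 54 mm behind the grasp point. The pads swing forward as they close: fully open they stand 13 mm farther back than shut.
Start: joints at [1.121, 0.241, 0.005, 1.335, 0, 1.571], TCP at [0.217, 0.45, 0.405] pointing down, gripper open.
Joint ranges: [-2.72, 2.72], [-1.05, 1.87], [-1.09, 1.28], [-1.99, 2.15], [-1.42, 1.44], [-3.14, 3.14]. Speed limits (rad/s): [2.79, 2.79, 3.14, 3.14, 3.14, 3.14].

### API

Orientations are given as a unit quaternion [x, y, z, w].
In Python, from workcell import bot gives the robot as it stands.
- The arm moves only by the tool arm_command, never from a script. Its argument "moves" is one flat list of numbers, 7 for each row, row after row: the shift along the tool's x, y, z in m, then the turn, a rotation vector about the tool's x, y, z in rad, then the closure, from -1 (fully open) to 1 (shut). A call has 1 to 20 rows; each row shifts and turns the pose as measured when the row begins, along the tool's axes as they then stand; what a row does not reach is not made up. A row lasts 1/12 s, in which the tool goes at most 41.7 mm and 7.16 degrees, less where a joint would pass 70% of its speed; a pose out of reach is approached as far as the arm can. A call with a gripper value outside its range is refused whole. The fingers move at their own pace and stop on an object; the grip force is fixed at half the most. Time passes only in rows, so rows that do not move let the fingers close. It gives the time, the measured TCP pose, the force and the opening at its end, in the units of the state.
- bot.get_obs(): the state, without advancing time (a new reading comes with each control period).
- bot.camera(name): name is "scene" or "top" or "wrist"; returns the picture (420x560x3 uint8, red, green, blue); there is no depth.
- bot.get_calibration(name): a dict with "mtx" (3x3 intrinsics, pixels), "world_from_camera" (4x4, takes a point from camera to world coordinates); the wrist camera has in their place "mount" (4x4, takes a point from camera to tool coordinates, whose origin is the TCP and whose axes are the tool frame's). Camera axes: x right, y up, looking along -z (the intrinsics and any distortion apply to the point x, -y, -z); pixel columns grow to the right and rows downward; lengths in m; the calibration is good to about 2 mm. The wrist camera is an equidistant fisheye: a pixel r from the principal point sees the ray r / f radians off the axis. A picture is of the moment at which its call begins: read the wrist's pose just before it. get_calibration takes no time and is no camera call.
- bot.job_done(): hands the job in, once; it reports no verdict.
The state is a dict: "clock": time; "joint_pos": joint angles; "joint_vel": joint speeds; "tau": joint torques, N m; "eef_pos": TCP position; "tool_rot": TCP orientation; "ft_force": force on the tool from outside, world axes, zero at the start; "ft_torque": the same for the moment, N m; "grip_width": finger opening in m.
Only numpy, scipy, OpenCV 4.12 (cv2) and the standard library are available. Lean on these libraries where they do the work, as an engineer would, in place of code of your own. Each camera call takes 0.05 s, during which the arm holds its last target.

## Working session

There is one attempt and no reset: what is moved stays moved. The work goes in short steps, Python scripts to look and compute and a tool call to move; the robot and the scene stay as the last step left them, time stands still between calls to the robot, and variables do not carry over. Pictures are saved under pics/ and viewed, and the job is handed in when it is done.

Besides the shell and the picture viewer there is one more tool, called in YAML: its name, and indented under it one key for each argument. arm_command: Moves the arm, as the interface text tells. Its arguments: {"type":"object","properties":{"moves":{"type":"array"}},"required":["moves"]}

```bash
mkdir -p pics; ls; cat > s0.py <<'E'
from workcell import bot
import cv2,numpy as np
o=bot.get_obs(); print({k:np.round(v,4).tolist() for k,v in o.items()})
for n in ["scene","top","wrist"]:
    im=bot.camera(n); cv2.imwrite(f"pics/{n}0.png",im[:,:,::-1])
    c=bot.get_calibration(n)
    for k,v in c.items(): print(n,k,np.round(np.array(v),4).tolist() if not isinstance(v,str) else v)
E
python3 s0.py
```

```text
pics
{'clock': 0.0, 'joint_pos': [1.121, 0.2414, 0.0037, 1.3352, 0.0, 1.5708], 'joint_vel': [-0.0004, -0.0002, 0.0002, 0.0001, 0.0002, -0.0004], 'tau': [-0.0015, -37.232, 25.2406, 0.017, -0.0002, -0.0], 'eef_pos': [0.2173, 0.45, 0.4038], 'tool_rot': [-0.3763, 0.5996, 0.3755, 0.5983], 'ft_force': [0.9131, 0.4946, -0.0248], 'ft_torque': [-0.0038, -0.0224, -0.0313], 'grip_width': 0.0858}
scene mtx [[458.2621, 0.0, 276.1168], [0.0, 458.2621, 211.3246], [0.0, 0.0, 1.0]]
scene world_from_camera [[-0.6878, -0.4767, 0.5475, 1.1691], [0.7259, -0.4491, 0.5209, 0.6775], [-0.0025, 0.7557, 0.6549, 0.9254], [0.0, 0.0, 0.0, 1.0]]
top mtx [[422.7089, 0.0, 276.3025], [0.0, 422.7089, 206.0845], [0.0, 0.0, 1.0]]
top world_from_camera [[-0.0206, 0.9907, -0.1348, 0.3652], [-0.9998, -0.0195, 0.0097, 0.0761], [0.007, 0.135, 0.9908, 1.3499], [0.0, 0.0, 0.0, 1.0]]
wrist mtx [[325.1923, 0.0, 275.3636], [0.0, 325.1923, 206.7103], [0.0, 0.0, 1.0]]
wrist mount [[-0.0002, 0.3211, -0.947, 0.0306], [-0.0003, 0.947, 0.3211, 0.0828], [1.0, 0.0004, -0.0001, 0.0001], [0.0, 0.0, 0.0, 1.0]]
```

View pics/scene0.png

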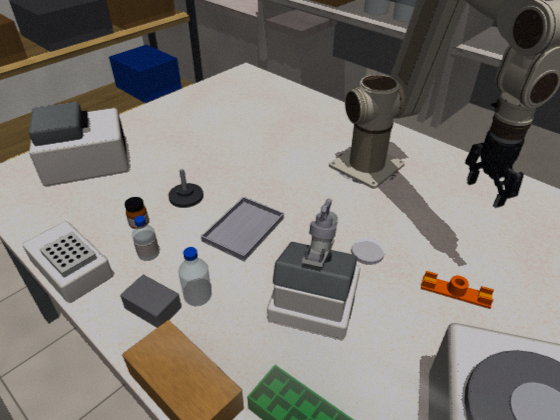

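View pics/top0.png

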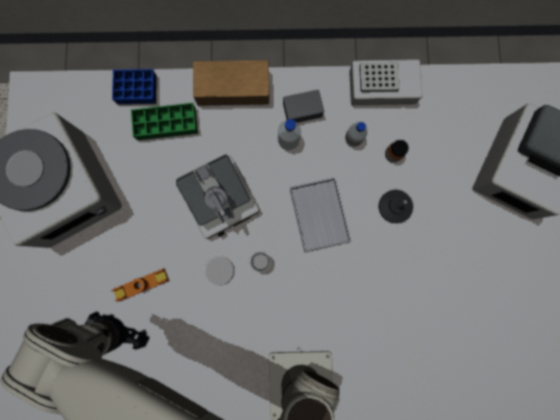

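View pics/wrist0.png

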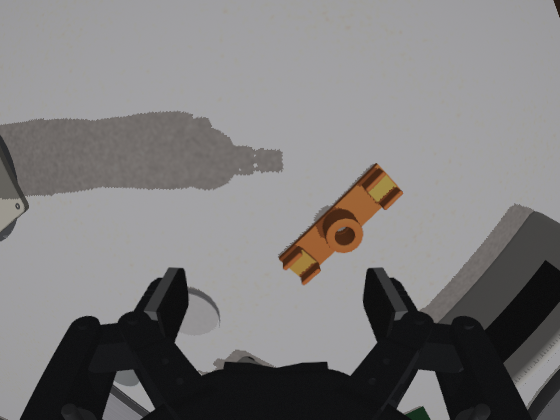

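The scene view shows the rotator at (318,265), with the wing nut near (324,225). The tray is at (243,228), the stand at (186,190), the dish at (367,252), and the orange look-alike at (457,288). In the top view the rotator is at (217,195), the tray at (320,215), the stand at (396,206), the beaker at (261,262) and the dish at (220,270).

Candidates: the grey carrier on the stud, scene (318,255), versus the orange bar, scene (457,288), which I reject. The stand spindle is scene (184,185). There is only one wing nut, scene (325,215).

Next I'll take close crops.

```bash
cat > h.py <<'E'
import numpy as np,cv2
from scipy.spatial.transform import Rotation as R
from workcell import bot
def cal(n):
    c=bot.get_calibration(n); return np.array(c["mtx"]),np.array(c.get("world_from_camera",c.get("mount")))
def toolT(o=None):
    o=o or bot.get_obs(); T=np.eye(4); T[:3,:3]=R.from_quat(o["tool_rot"]).as_matrix(); T[:3,3]=o["eef_pos"]; return T
def ray(n,uv,T=None):
    K,W=cal(n)
    d=np.array([(uv[0]-K[0,2])/K[0,0],(uv[1]-K[1,2])/K[1,1]])
    if n=="wrist":
        r=np.hypot(*d); s=np.sin(r)/max(r,1e-9); v=np.array([d[0]*s,-d[1]*s,-np.cos(r)]); W=(toolT() if T is None else T)@W
    else:
        v=np.array([d[0],-d[1],-1.]); v/=np.linalg.norm(v)
    return W[:3,3],W[:3,:3]@v
def onz(n,uv,z,T=None):
    p,d=ray(n,uv,T); return p+d*(z-p[2])/d[2]
def proj(n,P,T=None):
    K,W=cal(n)
    if n=="wrist": W=(toolT() if T is None else T)@W
    q=np.linalg.inv(W)@np.append(P,1); v=np.array([q[0],-q[1],-q[2]])
    if n=="wrist":
        r=np.arctan2(np.hypot(v[0],v[1]),v[2]); e=v[:2]/max(np.hypot(v[0],v[1]),1e-9)*r
    else: e=v[:2]/v[2]
    return K[:2,:2]@e+K[:2,2]
def tri(rs):
    A=np.zeros((3,3));b=np.zeros(3)
    for p,d in rs:
        M=np.eye(3)-np.outer(d,d); A+=M;b+=M@p
    x=np.linalg.solve(A,b); return x,[np.linalg.norm((np.eye(3)-np.outer(d,d))@(x-p)) for p,d in rs]
def snap(n,f):
    o=bot.get_obs(); im=bot.camera(n)[:,:,::-1].copy(); cv2.imwrite("pics/"+f,im); return im,toolT(o)
def crop(im,x0,y0,x1,y1,s,f):
    cv2.imwrite("pics/"+f,cv2.resize(im[y0:y1,x0:x1],None,fx=s,fy=s,interpolation=cv2.INTER_CUBIC))
E
python3 - <<'E'
from h import *
s=cv2.imread("pics/scene0.png");t=cv2.imread("pics/top0.png")
crop(s,260,180,400,340,4,"c1.png"); crop(np.clip(t*1.5,0,255).astype(np.uint8),165,145,275,285,4,"c2.png")
crop(np.clip(t*1.5,0,255).astype(np.uint8),280,165,430,265,5,"c3.png"); crop(s,120,150,300,270,4,"c4.png")
for n,uv in dict(rot=(217,195),tray=(320,215),stand=(396,206),beaker=(261,262),dish=(220,270)).items(): print(n,onz("top",uv,0))
E
```

```text
rot [0.58884351 0.25371341 0.        ]
tray [ 0.5172368  -0.07706552  0.        ]
stand [ 0.54160777 -0.32366712  0.        ]
beaker [0.3713     0.11496577 0.        ]
dish [0.34894135 0.24466486 0.        ]
```

View pics/c1.png

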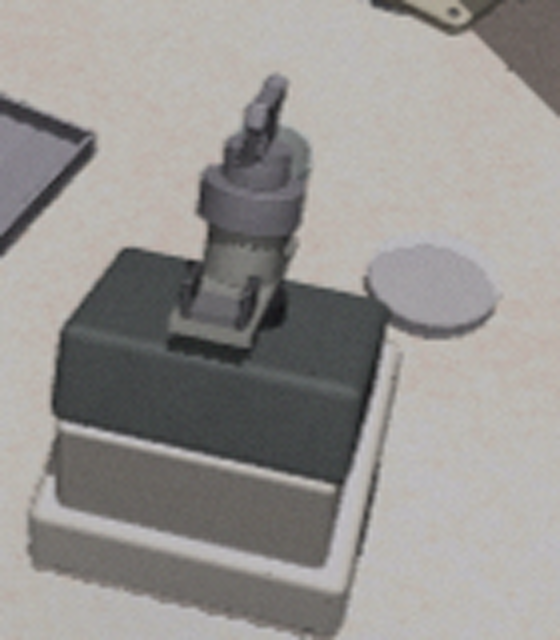

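View pics/c2.png

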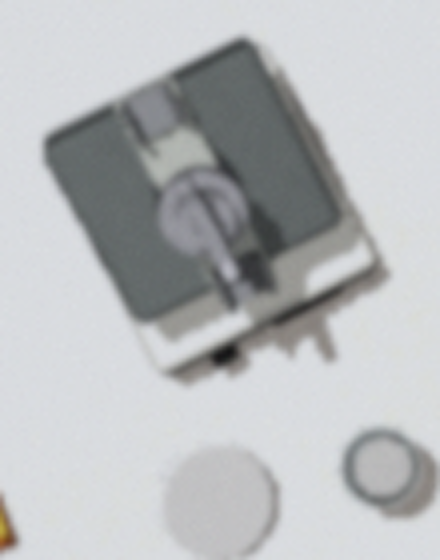

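View pics/c3.png

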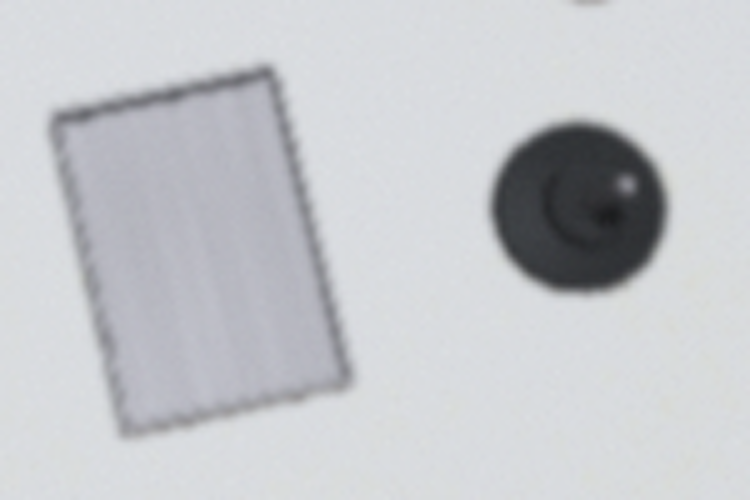

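View pics/c4.png

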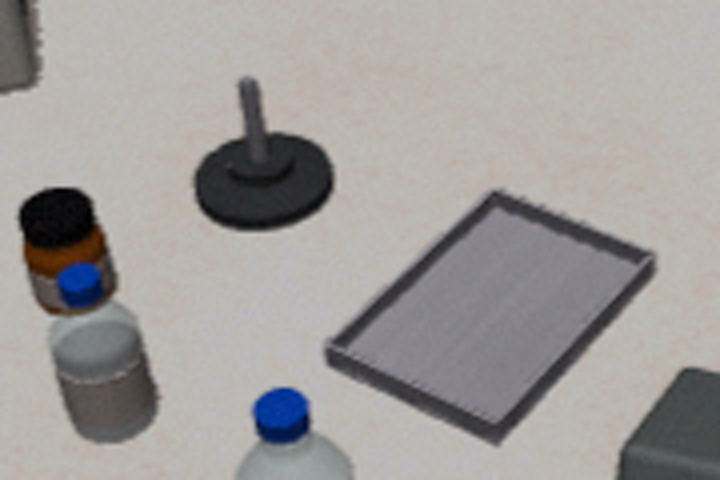

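The crops show the grey carrier, spacer and wing nut stacked on the rotator stud: web at scene (326,208), spacer ring at scene (323,230). The stand's spindle tip is at scene (182,170). I'll triangulate a coarse pose from the two fixed cameras.

```bash
python3 - <<'E'
from h import *
c2=lambda x,y:(165+(x+.5)/4-.5,145+(y+.5)/4-.5)
c1=lambda x,y:(260+(x+.5)/4-.5,180+(y+.5)/4-.5)
c3=lambda x,y:(280+(x+.5)/5-.5,165+(y+.5)/5-.5)
c4=lambda x,y:(120+(x+.5)/4-.5,150+(y+.5)/4-.5)
for a,b,z in [((165,375),(385,265),.03),((50,133),(245,40),.17),((140,322),(340,225),.10)]:
    d=onz("top",c2(*b),z)-onz("top",c2(*a),z); print("level edge az",np.degrees(np.arctan2(d[1],d[0])), np.linalg.norm(d))
# head corners triang: scene c1 (130,250)=near-robot lower left?; 
def T(a,b,name): print(name,tri([ray("top",a),ray("scene",b)]))
# stand tip, tray corners
T(c3(626,184),c4(249,80),"spindle tip")
print("foot c",onz("top",c3(579,207),.01),"scene foot",onz("scene",c4(264,177),.01))
tc=[onz("top",c3(*p),.022) for p in [(55,113),(270,68),(350,383),(125,435)]]
print("tray",np.mean(tc,0),[np.linalg.norm(tc[i]-tc[(i+1)%4]) for i in range(4)]); d=tc[0]-tc[3]; print(np.degrees(np.arctan2(d[1],d[0])))
# wing tips: scene (277,82) lower?, top lower tip (238,300); 
T(c2(238,298),c1(278,82),"wing tip dn"); T(c2(193,185),c1(258,118),"wing tip up")
T(c2(200,212),c1(262,165),"boss~")
# head corners
T(c2(340,225),c1(128,252),"headcorner right-low"); T(c2(140,325),c1(385,315),"x")
E
```

```text
level edge az -64.3378370100115 0.1915205324561411
level edge az -64.81914241818208 0.1530851563381048
level edge az -64.90978888609297 0.16442309728456256
spindle tip (array([ 0.5404702 , -0.31876996,  0.10571419]), [np.float64(0.0008974948112313577), np.float64(0.0008974948112311486)])
foot c [ 0.54033918 -0.3187791   0.01      ] scene foot [ 0.54023664 -0.31949835  0.01      ]
tray [ 0.51727511 -0.07328335  0.022     ] [np.float64(0.14098347524139399), np.float64(0.2066411284038528), np.float64(0.1452946403668431), np.float64(0.20882085424958596)]
10.658758369962586
wing tip dn (array([0.48520724, 0.20086724, 0.24513794]), [np.float64(0.002496011967706704), np.float64(0.0024960119677066408)])
wing tip up (array([0.55214442, 0.23024349, 0.27706084]), [np.float64(0.0029868405740642073), np.float64(0.002986840574064036)])
boss~ (array([0.54192919, 0.23024492, 0.23580019]), [np.float64(0.0015199256285156793), np.float64(0.001519925628515682)])
headcorner right-low (array([0.5506391 , 0.1424199 , 0.11344374]), [np.float64(8.745181912421792e-05), np.float64(8.745181912421363e-05)])
x (array([0.48018944, 0.28994082, 0.10918907]), [np.float64(0.0006969305833222975), np.float64(0.0006969305833223295)])
```

```bash
cat >> h.py <<'E'
AZ=np.radians(-154.7); TILT=np.radians(25)
SEAT=np.array([0.5711,0.2425,0.1566])
def axes(az=None,tilt=TILT):
    az=AZ if az is None else az
    h=np.array([np.cos(az),np.sin(az),0]); k=np.array([0,0,1.])
    zs=np.cos(tilt)*k+np.sin(tilt)*h; x=-(np.cos(tilt)*h-np.sin(tilt)*k); y=np.cross(zs,x); return x,y,zs
def toolR(approach,jaw):
    x=approach/np.linalg.norm(approach); z=jaw-x*(jaw@x); z/=np.linalg.norm(z); return np.stack([x,np.cross(z,x),z],1)
def plan(P,Rt):
    T=toolT(); rv=R.from_matrix(T[:3,:3].T@Rt).as_rotvec()
    d=np.array(P)-T[:3,3]
    print("turn",np.round(rv,3),"deg %.1f"%np.degrees(np.linalg.norm(rv)),"| shift in present tool",np.round(T[:3,:3].T@d,4),"| in target tool",np.round(Rt.T@d,4),"dist %.3f"%np.linalg.norm(d))
E
python3 - <<'E'
from h import *
T=toolT(); print(np.round(T,3))
x,y,zs=axes(); print(x,y,zs)
for s in (1,-1):
    Rt=toolR(-zs,s*y); plan(SEAT+zs*(.262+.10),Rt)
E
```

```text
[[-0.001 -0.901  0.435  0.217]
 [-0.001  0.435  0.901  0.45 ]
 [-1.    -0.    -0.002  0.404]
 [ 0.     0.     0.     1.   ]]
[0.81937705 0.38731776 0.42261826] [-4.27357863e-01  9.04082550e-01 -2.77555756e-17] [-0.3820818  -0.18060924  0.90630779]
turn [-0.876 -0.196 -0.408] deg 56.5 | shift in present tool [-0.0804 -0.3127 -0.1523] | in target tool [-0.0401 -0.1049 -0.3389] dist 0.357
turn [ 2.207 -0.49   0.236] deg 130.2 | shift in present tool [-0.0804 -0.3127 -0.1523] | in target tool [-0.0401  0.1049  0.3389] dist 0.357
```

arm_command:
  moves: [0, 0, 0, -0.11, -0.025, -0.051, -1, 0, 0, 0, -0.11, -0.025, -0.051, -1, 0, 0, 0, -0.11, -0.025, -0.051, -1, 0, 0, 0, -0.11, -0.025, -0.051, -1, 0, 0, 0, -0.11, -0.025, -0.051, -1, 0, 0, 0, -0.11, -0.025, -0.051, -1, 0, 0, 0, -0.11, -0.025, -0.051, -1, 0, 0, 0, -0.11, -0.025, -0.051, -1, -0.004, -0.011, -0.036, 0, 0, 0, -1, -0.004, -0.011, -0.036, 0, 0, 0, -1, -0.004, -0.011, -0.036, 0, 0, 0, -1, -0.004, -0.011, -0.036, 0, 0, 0, -1, -0.004, -0.011, -0.036, 0, 0, 0, -1, -0.004, -0.011, -0.036, 0, 0, 0, -1, -0.004, -0.011, -0.036, 0, 0, 0, -1, -0.004, -0.011, -0.036, 0, 0, 0, -1, -0.004, -0.011, -0.036, 0, 0, 0, -1, 0, 0, 0, 0, 0, 0, -1]

```text
clock: 1.65
eef_pos: [0.4345, 0.1848, 0.4776]
tool_rot: [0.674, -0.231, -0.506, -0.486]
ft_force: [1.0, 0.6, 1.0]
grip_width: 0.0852
```

```bash
python3 - <<'E'
from h import *
x,y,zs=axes(); plan(SEAT+zs*(.262+.10),toolR(-zs,y))
im,T=snap("wrist","w1.png"); np.save("w1.npy",T)
for h in (.116,.086,.066,.042,0): print(h,proj("wrist",SEAT+zs*h,T))
o=bot.get_obs(); print(o["clock"],o["joint_pos"],o["ft_force"])
E
```

```text
turn [ 0.038  0.001 -0.001] deg 2.2 | shift in present tool [-0.0085  0.0016 -0.0062] | in target tool [-0.0085  0.0013 -0.0062] dist 0.011
0.116 [266.1540469  222.24116969]
0.086 [267.1192259  208.00589691]
0.066 [267.65444079 200.17788731]
0.042 [268.20785045 192.13201562]
0 [268.99740853 180.73612357]
1.7 [ 0.40046139 -0.02901518 -0.16982897  0.99779635  0.02048999 -0.0765983 ] [-0.78915932 -0.73497991  0.14187067]
```

View pics/w1.png

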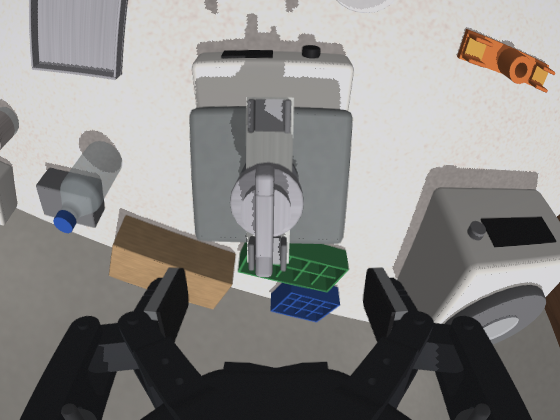

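The wrist view shows the web along column 264, rows 165–277, and the spacer ring centred near (267,203). The predictions were (266,222) for the web top and (267.7,200) for the spacer top, so they agree within a few pixels. Now a crop for refinement.

```bash
python3 - <<'E'
from h import *
im=cv2.imread("pics/w1.png"); crop(im,180,90,360,290,4,"w1c.png")
E
```

```text
(no output)
```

View pics/w1c.png

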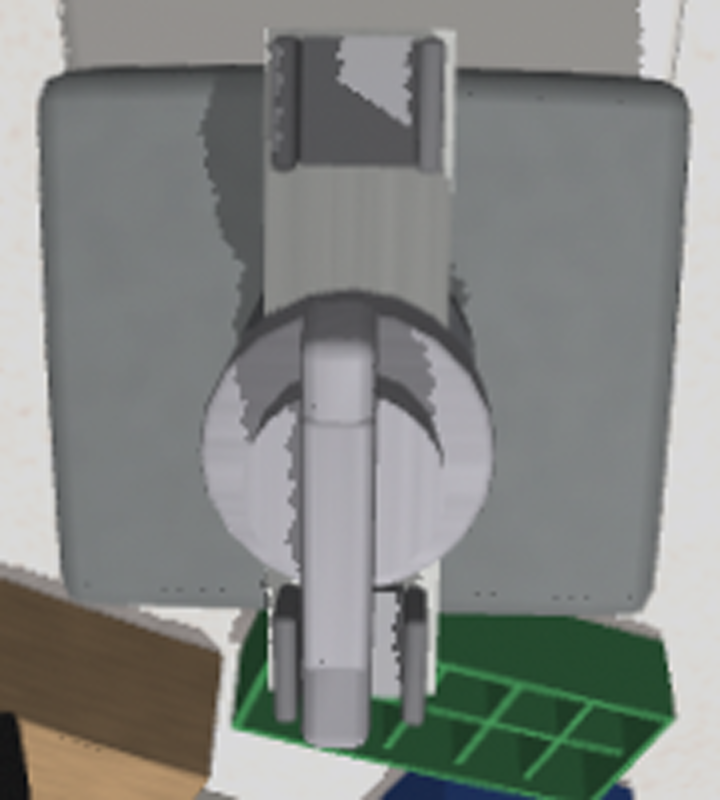

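```bash
python3 - <<'E'
from h import *
T=np.load("w1.npy"); x,y,zs=axes()
c=lambda p:np.round((p-np.array([180,90])+.5)*4-.5,0)
P=lambda q:c(proj("wrist",q,T))
for s in(-1,1): print("spacer y/x ext",P(SEAT+zs*.066+s*.03*y),P(SEAT+zs*.066+s*.03*x))
for s in(-1,1): print("web top x ends",P(SEAT+zs*.116+s*.023*x),P(SEAT+zs*.116+s*.039*x),"web y",P(SEAT+zs*.116+s*.006*y))
for sx in(-1,1):
  for sy in (-1,1): print("head",sx,sy,P(SEAT-zs*.015+sx*.075*x+sy*.085*y),"bar",P(SEAT+zs*.008+sx*.085*x+sy*.022*y))
E
```

```text
spacer y/x ext [208. 437.] [357. 300.]
spacer y/x ext [496. 447.] [348. 575.]
web top x ends [350. 401.] [353. 306.] web y [311. 529.]
web top x ends [343. 651.] [341. 728.] web y [381. 532.]
head -1 -1 [43. 65.] bar [277.  26.]
head -1 1 [694.  88.] bar [461.  32.]
head 1 -1 [ 59. 594.] bar [267. 672.]
head 1 1 [643. 615.] bar [428. 678.]
```

```bash
sed -i 's/AZ=np.radians(-154.7)/AZ=np.radians(-153.8)/; s/^SEAT=.*/SEAT=np.array([0.5711,0.2425,0.1566])+np.array([.0016,-.0003,.0006])/' h.py
python3 - <<'E'
from h import *
x,y,zs=axes(); 
plan(SEAT+zs*.262,toolR(-zs,y))
E
```

```text
turn [ 0.025 -0.003 -0.004] deg 1.5 | shift in present tool [ 0.0909 -0.0011 -0.0112] | in target tool [ 0.0909 -0.001  -0.0114] dist 0.092
```

arm_command:
  moves: [0, 0, -0.006, 0.013, 0, 0, -1, 0, 0, -0.006, 0.013, 0, 0, -1, 0.02, 0, 0, 0, 0, 0, -1, 0.02, 0, 0, 0, 0, 0, -1, 0.015, 0, 0, 0, 0, 0, -1, 0, 0, 0, 0, 0, 0, -1]

```text
clock: 2.2
eef_pos: [0.4571, 0.1876, 0.4237]
tool_rot: [0.666, -0.237, -0.507, -0.493]
ft_force: [-0.5, -0.5, -0.7]
grip_width: 0.0855
```

```bash
python3 - <<'E'
from h import *
x,y,zs=axes(); plan(SEAT+zs*.262,toolR(-zs,y))
im,T=snap("wrist","w2.png"); np.save("w2.npy",T)
for s in(-1,1): print("web top x ends",proj("wrist",SEAT+zs*.116+s*.023*x,T),"web y",proj("wrist",SEAT+zs*.116+s*.006*y,T),"spacer",proj("wrist",SEAT+zs*.066+s*.03*y,T))
crop(im,190,130,350,400,3,"w2c.png")
E
```

```text
turn [-0.     0.    -0.006] deg 0.4 | shift in present tool [ 0.0335 -0.0035 -0.0021] | in target tool [ 0.0335 -0.0033 -0.002 ] dist 0.034
web top x ends [271.27631636 232.46418895] web y [260.15610603 272.47820125] spacer [227.59257679 234.85970704]
web top x ends [271.80253244 307.58186595] web y [282.92794331 272.47853494] spacer [316.9669103  234.77875502]
```

View pics/w2.png

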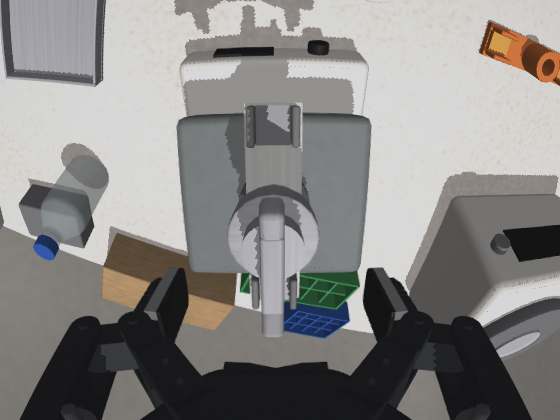

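The web is at columns 262–285, row 272 (predicted 260–283), and the spacer at columns 229–318 (predicted 228–317). That is within about 1 mm, so I'll descend and grip.

arm_command:
  moves: [0.012, -0.003, -0.001, 0, 0, 0, -1, 0.012, 0, 0, 0, 0, 0, -1, 0.008, 0, 0, 0, 0, 0, -1, 0, 0, 0, 0, 0, 0, 0.5, 0, 0, 0, 0, 0, 0, 1, 0, 0, 0, 0, 0, 0, 1, 0, 0, 0, 0, 0, 0, 1, 0, 0, 0, 0, 0, 0, 1, 0, 0, 0, 0, 0, 0, 1, 0, 0, 0, 0, 0, 0, 1]

```text
clock: 3.08
eef_pos: [0.4721, 0.1962, 0.4042]
tool_rot: [0.669, -0.232, -0.503, -0.495]
ft_force: [1.3, -0.7, -0.5]
grip_width: 0.0108
```

```bash
python3 - <<'E'
from h import *
x,y,zs=axes(); plan(SEAT+zs*.262,toolR(-zs,y))
im,T=snap("wrist","w3.png"); o=bot.get_obs(); print(o["clock"],o["grip_width"],o["ft_force"])
E
```

```text
turn [ 0.004 -0.001  0.007] deg 0.5 | shift in present tool [ 0.0085  0.0042 -0.0031] | in target tool [ 0.0086  0.0041 -0.0031] dist 0.010
3.1333 0.011046021856439107 [ 0.57399597 -0.52201207 -0.15279005]
```

View pics/w3.png

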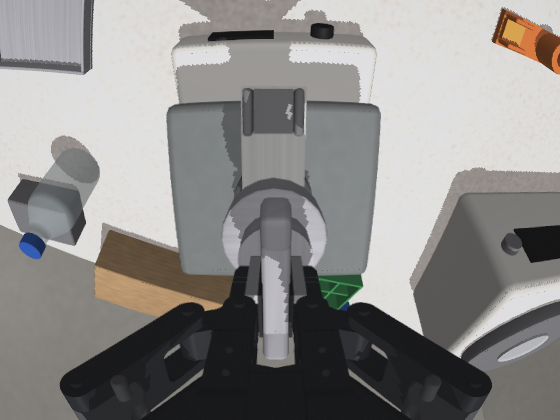

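The web is gripped at 11 mm opening, with the tips about 10 mm above the boss. Next I'll lift off along the stud.

arm_command:
  moves: [-0.01, 0, 0, 0, 0, 0, 1, -0.02, 0, 0, 0, 0, 0, 1, -0.035, 0, 0, 0, 0, 0, 1, -0.035, 0, 0, 0, 0, 0, 1, 0, 0, 0, 0, 0, 0, 1]

```text
clock: 3.55
eef_pos: [0.4304, 0.1766, 0.4961]
tool_rot: [0.667, -0.233, -0.508, -0.493]
ft_force: [1.1, 0.6, -0.5]
grip_width: 0.0109
```

```bash
cat >> h.py <<'E'
TRAY=np.array([.5173,-.0733,0]); TAZ=np.radians(10.66)
TX=np.array([np.cos(TAZ),np.sin(TAZ),0]); TY=np.array([-np.sin(TAZ),np.cos(TAZ),0])
DOWN=np.array([0,0,-1.])
def path(P,Rt,N,lag=1.0):
    "interpolated: same turn each row, world-straight shift expressed in the tool at each row"
    T=toolT(); rv=R.from_matrix(T[:3,:3].T@Rt).as_rotvec()/N; d=(np.array(P)-T[:3,3])/N; Rc=R.from_matrix(T[:3,:3])
    print("turn/row",np.round(rv,3))
    for k in range(N): print(k,np.round(Rc.as_matrix().T@d,4)); Rc=Rc*R.from_rotvec(rv)
E
python3 - <<'E'
from h import *
o=bot.get_obs(); print(o["grip_width"],o["ft_force"],o["eef_pos"])
P=TRAY-.05*TX+[0,0,.30]; Rt=toolR(DOWN,TY); plan(P,Rt); path(P,Rt,12)
im,T=snap("wrist","w4.png")
E
```

```text
0.010936924168784511 [ 1.05539498  0.57407282 -0.53623877] [0.43036191 0.1765625  0.49608489]
turn [0.272 0.062 0.432] deg 29.5 | shift in present tool [ 0.1429  0.1567 -0.2491] | in target tool [ 0.1961  0.0108 -0.2616] dist 0.327
turn/row [0.023 0.005 0.036]
0 [ 0.0119  0.0131 -0.0208]
1 [ 0.0125  0.0121 -0.021 ]
2 [ 0.013   0.0112 -0.0212]
3 [ 0.0135  0.0103 -0.0214]
4 [ 0.014   0.0093 -0.0215]
5 [ 0.0144  0.0083 -0.0216]
6 [ 0.0148  0.0073 -0.0217]
7 [ 0.0151  0.0062 -0.0218]
8 [ 0.0154  0.0052 -0.0219]
9 [ 0.0157  0.0041 -0.0219]
10 [ 0.016   0.0031 -0.0219]
11 [ 0.0162  0.002  -0.0219]
```

View pics/w4.png

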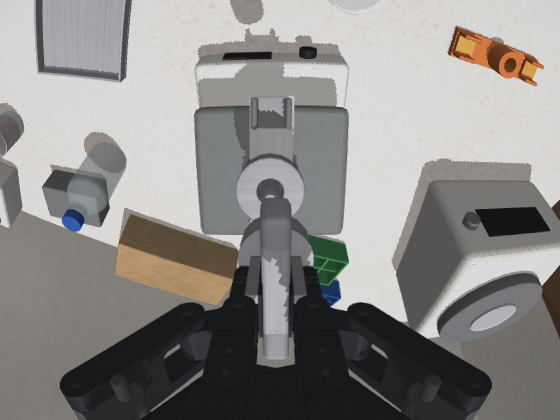

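The wing nut came off and hangs in the jaws. The spacer stays on the stud, with the stud tip visible at (268,188). Next is the transfer to the tray.

arm_command:
  moves: [0.005, 0.016, -0.025, 0.023, 0.005, 0.036, 1, 0.005, 0.015, -0.025, 0.023, 0.005, 0.036, 1, 0.013, 0.011, -0.021, 0.023, 0.005, 0.036, 1, 0.013, 0.01, -0.021, 0.023, 0.005, 0.036, 1, 0.014, 0.009, -0.021, 0.023, 0.005, 0.036, 1, 0.014, 0.008, -0.022, 0.023, 0.005, 0.036, 1, 0.015, 0.007, -0.022, 0.023, 0.005, 0.036, 1, 0.015, 0.006, -0.022, 0.023, 0.005, 0.036, 1, 0.015, 0.005, -0.022, 0.023, 0.005, 0.036, 1, 0.016, 0.004, -0.022, 0.023, 0.005, 0.036, 1, 0.016, 0.003, -0.022, 0.023, 0.005, 0.036, 1, 0.016, 0.002, -0.022, 0.023, 0.005, 0.036, 1, 0, 0, 0, 0, 0, 0, 1]

```text
clock: 4.68
eef_pos: [0.4592, -0.1023, 0.2931]
tool_rot: [-0.532, 0.458, 0.553, 0.448]
ft_force: [-0.5, 0.5, -0.4]
grip_width: 0.0111
```

```bash
python3 - <<'E'
from h import *
o=bot.get_obs(); print(o["clock"],o["grip_width"],o["ft_force"],o["eef_pos"])
P=TRAY-.05*TX+[0,0,.212]; Rt=toolR(DOWN,TY); plan(P,Rt)
im,T=snap("wrist","w5.png"); im=snap("scene","s5.png")[0]; crop(im,200,60,400,270,3,"s5c.png")
for a in(-.105,.105):
  for b in (-.075,.075): print(proj("wrist",TRAY+a*TX+b*TY+[0,0,.022],T))
E
```

```text
4.6833 0.011093628998946578 [-0.51834846  0.4988231  -0.41782775] [ 0.45919987 -0.10232744  0.29306217]
turn [-0.006  0.014 -0.029] deg 1.9 | shift in present tool [ 0.0809 -0.0147  0.0167] | in target tool [ 0.0811 -0.0125  0.0178] dist 0.084
[195.32090136 165.8415884 ]
[387.25680602 164.85229322]
[217.54582479 369.75019993]
[360.62083862 365.62191959]
```

View pics/w5.png

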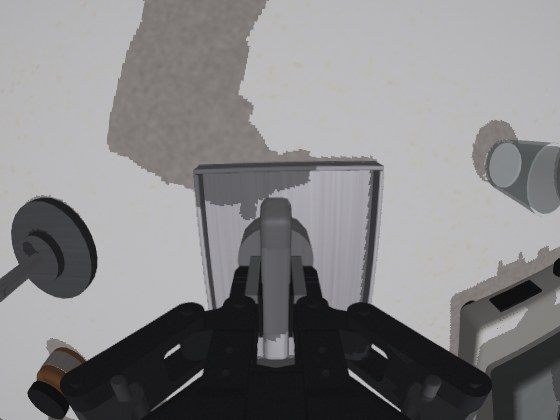

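View pics/s5c.png

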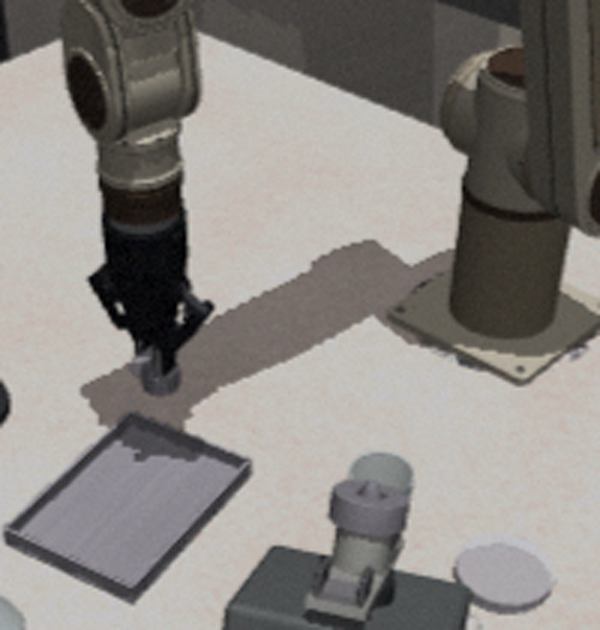

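arm_command:
  moves: [0.01, -0.007, 0.01, -0.006, 0.014, -0.028, 1, 0.02, -0.006, 0.009, 0, 0, 0, 1, 0.02, 0, 0, 0, 0, 0, 1, 0.018, 0, 0, 0, 0, 0, 1, 0.005, 0, 0, 0, 0, 0, 1, 0, 0, 0, 0, 0, 0, 1]

```text
clock: 5.28
eef_pos: [0.4714, -0.0736, 0.2249]
tool_rot: [0.55, -0.443, -0.542, -0.454]
ft_force: [-0.0, 0.4, -2.3]
grip_width: 0.011
```

```bash
python3 - <<'E'
from h import *
o=bot.get_obs(); print(o["clock"],o["grip_width"],o["ft_force"],o["eef_pos"])
P=TRAY-.05*TX+[0,0,.212]; Rt=toolR(DOWN,TY); plan(P,Rt)
im=snap("scene","s6.png")[0]; crop(im,200,100,400,270,4,"s6c.png")
E
```

```text
5.2833 0.01101465473069581 [-0.04807919  0.35402489 -2.27516862] [ 0.47137929 -0.07358889  0.22494977]
turn [0.01  0.001 0.019] deg 1.2 | shift in present tool [ 0.0128  0.0051 -0.0082] | in target tool [ 0.0129  0.0048 -0.0082] dist 0.016
```

View pics/s6c.png

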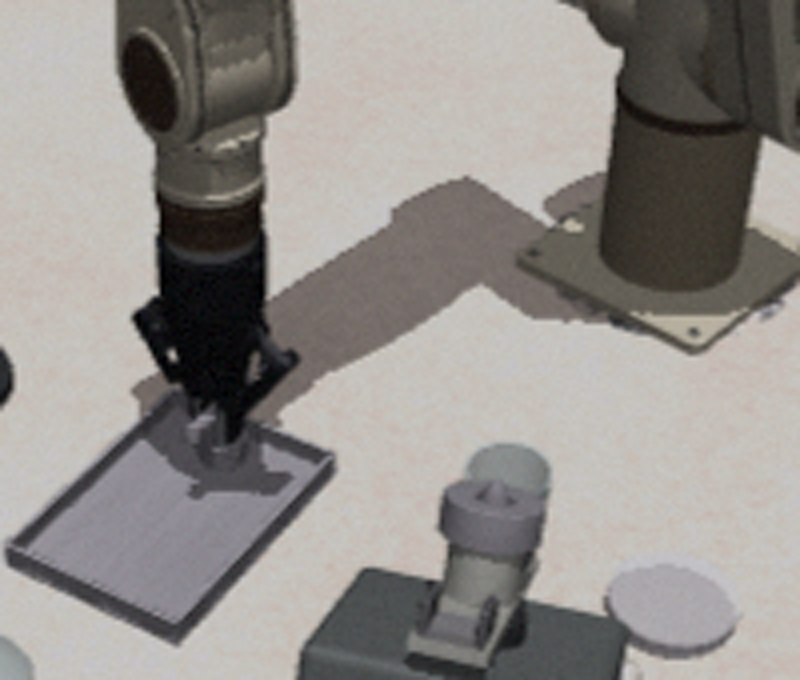

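The nut is above the tray floor. I'll creep down.

arm_command:
  moves: [0.006, 0, 0, 0.01, 0, 0.018, 1, 0.004, 0, 0, 0, 0, 0, 1, 0.003, 0, 0, 0, 0, 0, 1, 0, 0, 0, 0, 0, 0, 1]

```text
clock: 5.67
eef_pos: [0.4734, -0.0731, 0.2154]
tool_rot: [0.546, -0.45, -0.542, -0.453]
ft_force: [-0.4, -0.2, -1.4]
grip_width: 0.0112
```

```bash
python3 - <<'E'
from h import *
o=bot.get_obs(); print(o["clock"],o["grip_width"],o["ft_force"],o["eef_pos"])
E
```

```text
5.6667 0.011215531565921096 [-0.38088935 -0.19400512 -1.39826122] [ 0.47342006 -0.07313324  0.21544807]
```

arm_command:
  moves: [0.003, 0, 0, 0, 0, 0, 1, 0.003, 0, 0, 0, 0, 0, 1, 0, 0, 0, 0, 0, 0, 1]

```text
clock: 5.92
eef_pos: [0.4741, -0.0735, 0.2098]
tool_rot: [0.547, -0.45, -0.542, -0.454]
ft_force: [-0.1, 0.2, -1.6]
grip_width: 0.0109
```

arm_command:
  moves: [0.003, 0, 0, 0, 0, 0, 1, 0, 0, 0, 0, 0, 0, 1]

```text
clock: 6.08
eef_pos: [0.4741, -0.0737, 0.2066]
tool_rot: [0.546, -0.45, -0.541, -0.454]
ft_force: [0.2, -0.9, -0.7]
grip_width: 0.011
```

arm_command:
  moves: [0.002, 0, 0, 0, 0, 0, 1, 0.001, 0, 0, 0, 0, 0, 1, 0, 0, 0, 0, 0, 0, 1]

```text
clock: 6.33
eef_pos: [0.4741, -0.0738, 0.2031]
tool_rot: [0.546, -0.45, -0.541, -0.454]
ft_force: [-0.1, 0.1, -2.2]
grip_width: 0.011
```

```bash
python3 - <<'E'
from h import *
o=bot.get_obs(); print(o["clock"],o["grip_width"],o["ft_force"],o["eef_pos"])
im=snap("scene","s7.png")[0]; crop(im,200,140,300,270,5,"s7c.png")
E
```

```text
6.3333 0.010979908517053423 [-0.14433833  0.11368294 -2.23832847] [ 0.47405694 -0.07378978  0.2031238 ]
```

View pics/s7c.png

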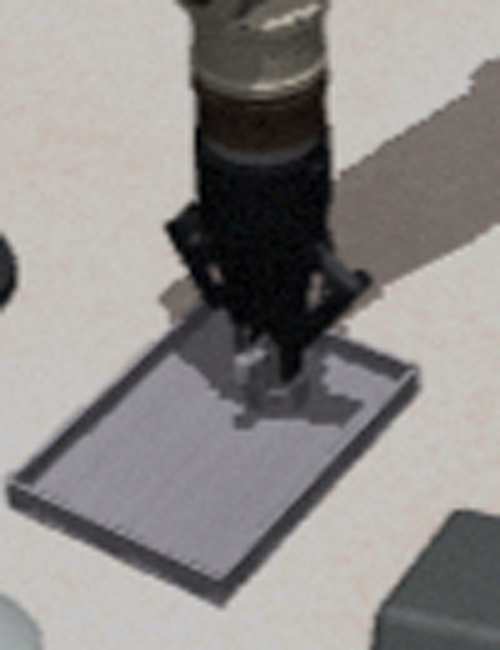

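arm_command:
  moves: [0.002, 0, 0, 0, 0, 0, 1, 0, 0, 0, 0, 0, 0, 1]

```text
clock: 6.55
eef_pos: [0.4741, -0.0738, 0.2011]
tool_rot: [0.546, -0.45, -0.541, -0.454]
ft_force: [0.3, 0.3, -0.7]
grip_width: 0.0111
```

arm_command:
  moves: [0.002, 0, 0, 0, 0, 0, 1, 0, 0, 0, 0, 0, 0, 1]

```text
clock: 6.72
eef_pos: [0.4742, -0.0738, 0.1989]
tool_rot: [0.546, -0.45, -0.541, -0.454]
ft_force: [0.0, -0.0, -1.2]
grip_width: 0.0112
```

arm_command:
  moves: [0.002, 0, 0, 0, 0, 0, 1, 0, 0, 0, 0, 0, 0, 1]

```text
clock: 6.88
eef_pos: [0.4746, -0.0739, 0.1986]
tool_rot: [0.547, -0.449, -0.541, -0.454]
ft_force: [-1.2, 0.5, -1.8]
grip_width: 0.011
```

arm_command:
  moves: [0.002, 0, 0, 0, 0, 0, 1, 0, 0, 0, 0, 0, 0, 1]

```text
clock: 7.05
eef_pos: [0.475, -0.074, 0.1987]
tool_rot: [0.548, -0.449, -0.54, -0.455]
ft_force: [0.7, 0.3, -0.7]
grip_width: 0.0111
```

```bash
python3 - <<'E'
from h import *
o=bot.get_obs(); print(o["clock"],o["grip_width"],o["ft_force"],o["eef_pos"])
im=snap("wrist","w8.png")[0]
E
```

```text
7.05 0.011124385031599474 [ 0.67813414  0.27462953 -0.71909461] [ 0.47500143 -0.07398365  0.1986643 ]
```

View pics/w8.png

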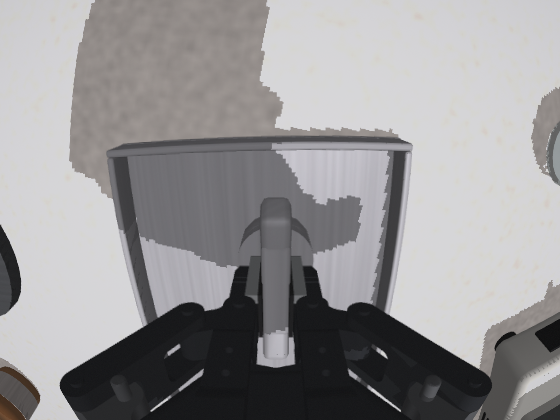

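```bash
python3 - <<'E'
from h import *
o=bot.get_obs(); print(np.round(o["joint_pos"],3),np.round(o["tau"],1),o["ft_torque"])
T=toolT();print(np.round(T,3))
im=snap("scene","s8.png")[0]; crop(im,225,190,285,250,9,"s8c.png")
im=snap("top","t8.png")[0]; crop(im,260,150,380,270,5,"t8c.png")
E
```

```text
[-0.155  0.396 -0.371  0.79   0.001 -0.339] [  0.  -38.7  19.1   0.1   0.   -0. ] [ 0.00410126  0.01180816 -0.00294987]
[[ 0.014 -0.983 -0.183  0.475]
 [-0.001 -0.183  0.983 -0.074]
 [-1.    -0.014 -0.003  0.199]
 [ 0.     0.     0.     1.   ]]
```

View pics/s8c.png

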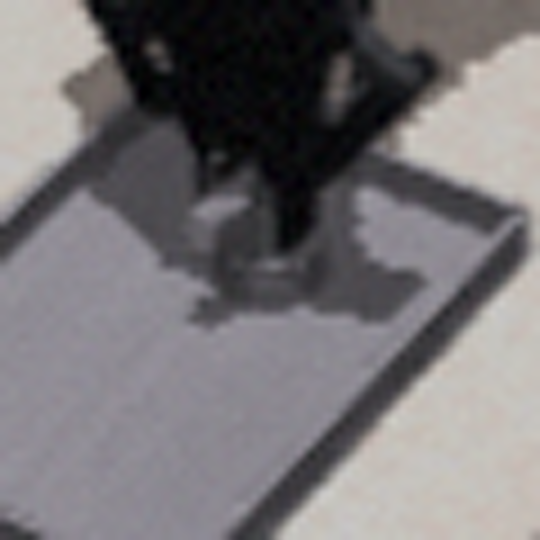

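arm_command:
  moves: [0.003, 0, 0, 0, 0, 0, 1]

```text
clock: 7.28
eef_pos: [0.4752, -0.0741, 0.1979]
tool_rot: [0.548, -0.449, -0.54, -0.455]
ft_force: [-17.7, 2.4, 57.9]
grip_width: 0.0108
```

A push reads 58 N, so the nut rests on the floor. I'll release it.

arm_command:
  moves: [-0.0005, 0, 0, 0, 0, 0, 1, 0, 0, 0, 0, 0, 0, 0.4, 0, 0, 0, 0, 0, 0, 0, 0, 0, 0, 0, 0, 0, 0, 0, 0, 0, 0, 0, 0, 0, -0.015, 0, 0, 0, 0, 0, 0, -0.03, 0, 0, 0, 0, 0, 0, -0.04, 0, 0, 0, 0, 0, 0, -0.02, 0, 0, 0, 0, 0, 0, 0, 0, 0, 0, 0, 0, -1]

```text
clock: 8.12
eef_pos: [0.4723, -0.0737, 0.3028]
tool_rot: [0.545, -0.451, -0.543, -0.453]
ft_force: [0.5, 0.3, 0.1]
grip_width: 0.0534
```

```bash
python3 - <<'E'
from h import *
o=bot.get_obs(); print(o["clock"],o["grip_width"],o["ft_force"],o["eef_pos"])
im,T=snap("wrist","w9.png"); np.save("w9.npy",T)
print(proj("wrist",np.array([.4735,-.074,.054]),T), proj("wrist",np.array([.4735,-.074,.004]),T))
E
```

```text
8.1167 0.05335215707662845 [0.46197313 0.28717246 0.09780204] [ 0.47230132 -0.07368542  0.30284954]
[274.32369513 218.60619621] [274.40997312 197.81748923]
```

View pics/w9.png

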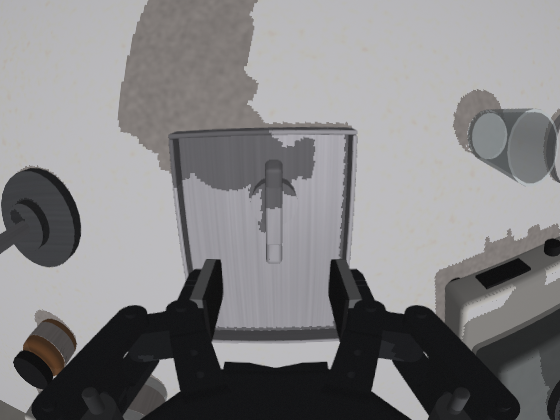

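The wing nut stands released in the tray, with its web centred at (274,213). Now back above the stud for the spacer. The tray contact suggests the seat is about 10 mm higher along the stud than I estimated, so I'll re-measure it.

```bash
python3 - <<'E'
from h import *
x,y,zs=axes(); S=SEAT+.0099*zs
P=S+zs*.36; Rt=toolR(-zs,y); plan(P,Rt); path(P,Rt,12)
E
```

```text
turn [-0.268 -0.059 -0.431] deg 29.3 | shift in present tool [-0.1908 -0.0067  0.25  ] | in target tool [-0.1421 -0.1472  0.239 ] dist 0.315
turn/row [-0.022 -0.005 -0.036]
0 [-0.0159 -0.0006  0.0208]
1 [-0.0158 -0.0016  0.0209]
2 [-0.0156 -0.0026  0.0209]
3 [-0.0154 -0.0037  0.0209]
4 [-0.0151 -0.0047  0.0209]
5 [-0.0148 -0.0057  0.0209]
6 [-0.0145 -0.0067  0.0208]
7 [-0.0141 -0.0076  0.0207]
8 [-0.0137 -0.0086  0.0206]
9 [-0.0133 -0.0096  0.0205]
10 [-0.0129 -0.0105  0.0203]
11 [-0.0124 -0.0114  0.0201]
```

arm_command:
  moves: [-0.03, -0.001, 0.015, -0.022, -0.005, -0.036, -1, -0.03, -0.002, 0.017, -0.022, -0.005, -0.036, -1, -0.02, -0.003, 0.021, -0.022, -0.005, -0.036, -1, -0.016, -0.004, 0.021, -0.022, -0.005, -0.036, -1, -0.015, -0.005, 0.021, -0.022, -0.005, -0.036, -1, -0.015, -0.006, 0.021, -0.022, -0.005, -0.036, -1, -0.015, -0.007, 0.021, -0.022, -0.005, -0.036, -1, -0.013, -0.008, 0.021, -0.022, -0.005, -0.036, -1, -0.01, -0.009, 0.021, -0.022, -0.005, -0.036, -1, -0.01, -0.01, 0.021, -0.022, -0.005, -0.036, -1, -0.008, -0.011, 0.021, -0.022, -0.005, -0.036, -1, 0, -0.011, 0.021, -0.022, -0.005, -0.036, -1, 0, 0, 0.01, 0, 0, 0, -1, 0, 0, 0, 0, 0, 0, -1]

```text
clock: 9.33
eef_pos: [0.439, 0.1907, 0.4862]
tool_rot: [0.66, -0.236, -0.515, -0.493]
ft_force: [-0.0, 0.0, 0.1]
grip_width: 0.0853
```

```bash
python3 - <<'E'
from h import *
x,y,zs=axes(); S=SEAT+.0099*zs
plan(S+zs*.36,toolR(-zs,y))
im,T=snap("wrist","w10.png"); np.save("w10.npy",T)
for SS in (SEAT,S):
  for s in(-1,1): print("spacer",proj("wrist",SS+zs*.066+s*.03*y,T),proj("wrist",SS+zs*.066+s*.03*x,T),"tip",proj("wrist",SS+zs*.076,T))
crop(im,190,100,370,300,4,"w10c.png")
E
```

```text
turn [-0.002  0.018 -0.016] deg 1.4 | shift in present tool [-0.0115  0.0098 -0.0126] | in target tool [-0.0114  0.0097 -0.0128] dist 0.020
spacer [218.59714429 194.64983731] [253.17420683 158.97253322] tip [253.34854794 197.57095802]
spacer [289.57345901 193.93772423] [254.72973283 227.50787963] tip [253.34854794 197.57095802]
spacer [216.81546451 197.93447361] [252.57545989 161.02606422] tip [252.76729788 201.1105907 ]
spacer [290.31232943 197.21444496] [254.25225124 231.81928503] tip [252.76729788 201.1105907 ]
```

View pics/w10c.png

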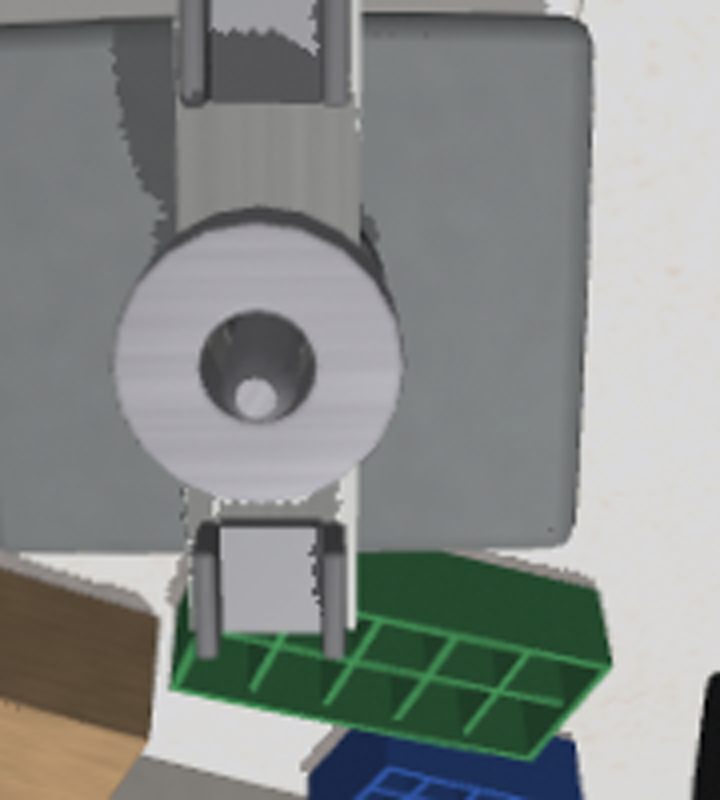

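The spacer outline is at columns 218–291, centred on row 190.6, and the stud tip is at (254,199). So the spacer hangs about 3 mm downhill in its bore clearance, which makes the stud tip the right reference. The seat moves about 5 mm up the stud.

```bash
cat >> h.py <<'E'
_x,_y,_z=axes(); SEAT=SEAT+.005*_z+.0008*_y
E
python3 - <<'E'
from h import *
x,y,zs=axes(); plan(SEAT+zs*.255-.003*x,toolR(-zs,y)); print(proj("wrist",SEAT+zs*.076,np.load("w10.npy")))
E
```

```text
turn [-0.003  0.017 -0.017] deg 1.4 | shift in present tool [ 0.0981  0.0107 -0.0131] | in target tool [ 0.0981  0.0125 -0.0114] dist 0.100
[254.06280854 199.31657981]
```

arm_command:
  moves: [0, 0.006, -0.006, -0.003, 0.017, -0.017, -1, 0.02, 0.005, -0.005, 0, 0, 0, -1, 0.03, 0, 0, 0, 0, 0, -1, 0.025, 0, 0, 0, 0, 0, -1, 0.01, 0, 0, 0, 0, 0, -1, 0, 0, 0, 0, 0, 0, -1]

```text
clock: 9.88
eef_pos: [0.4689, 0.1872, 0.3939]
tool_rot: [0.666, -0.24, -0.506, -0.493]
ft_force: [-0.9, 0.4, 0.6]
grip_width: 0.0855
```

```bash
python3 - <<'E'
from h import *
x,y,zs=axes(); plan(SEAT+zs*.215-.003*x,toolR(-zs,y))
im,T=snap("wrist","w11.png"); np.save("w11.npy",T)
print("tip",proj("wrist",SEAT+zs*.076,T),[proj("wrist",SEAT+zs*.066-.003*x+a,T) for a in(-.03*y,.03*y,-.03*x,.03*x)])
crop(im,170,130,370,390,3,"w11c.png")
E
```

```text
turn [-0.004 -0.005 -0.01 ] deg 0.7 | shift in present tool [ 0.0441 -0.0038  0.0045] | in target tool [ 0.0441 -0.0034  0.0043] dist 0.044
tip [285.09186561 275.31059787] [array([231.94339198, 261.68580354]), array([337.0968357 , 261.10986304]), array([285.07381039, 211.77095063]), array([284.29097699, 304.9951704 ])]
```

View pics/w11.png

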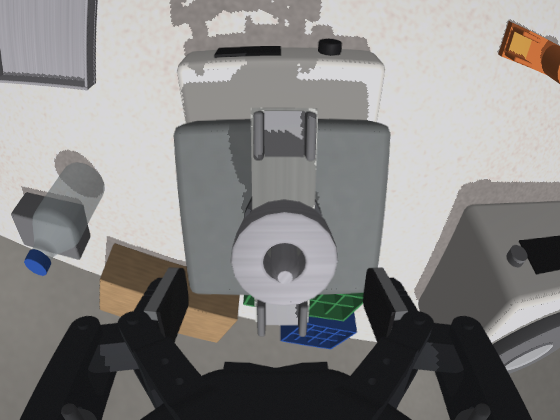

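The spacer at columns 232–337, rows 212–303, and the tip at (285,278) match the predictions. Descend and grip.

arm_command:
  moves: [0.006, -0.004, 0.005, 0, 0, -0.008, -1, 0.015, 0, 0, 0, 0, 0, -1, 0.015, 0, 0, 0, 0, 0, -1, 0.006, 0, 0, 0, 0, 0, -1, 0, 0, 0, 0, 0, 0, -1]

```text
clock: 10.35
eef_pos: [0.4881, 0.2005, 0.359]
tool_rot: [0.667, -0.237, -0.501, -0.497]
ft_force: [-0.3, -0.2, -0.3]
grip_width: 0.0851
```

```bash
python3 - <<'E'
from h import *
x,y,zs=axes(); plan(SEAT+zs*.215-.003*x,toolR(-zs,y)); o=bot.get_obs(); print(o["ft_force"])
E
```

```text
turn [-0.007 -0.006  0.003] deg 0.6 | shift in present tool [0.0027 0.0028 0.0009] | in target tool [0.0027 0.0028 0.0009] dist 0.004
[-0.27314274 -0.16987714 -0.29243349]
```

arm_command:
  moves: [0.003, 0.002, 0.001, -0.005, -0.005, 0, -1, 0, 0, 0, 0, 0, 0, 0, 0, 0, 0, 0, 0, 0, 1, 0, 0, 0, 0, 0, 0, 1, 0, 0, 0, 0, 0, 0, 1, 0, 0, 0, 0, 0, 0, 1, 0, 0, 0, 0, 0, 0, 1]

```text
clock: 10.93
eef_pos: [0.4866, 0.2011, 0.3588]
tool_rot: [0.668, -0.233, -0.503, -0.497]
ft_force: [0.5, -0.1, -1.5]
grip_width: 0.059
```

```bash
python3 - <<'E'
from h import *
x,y,zs=axes(); plan(SEAT+zs*.215-.003*x,toolR(-zs,y)); o=bot.get_obs(); print(o["ft_force"])
im,T=snap("wrist","w12.png"); np.save("w12.npy",T)
E
```

```text
turn [-0.001 -0.001  0.007] deg 0.4 | shift in present tool [ 0.003   0.0017 -0.0003] | in target tool [ 0.003   0.0017 -0.0003] dist 0.003
[ 0.51204005 -0.13700883 -1.52884285]
```

View pics/w12.png

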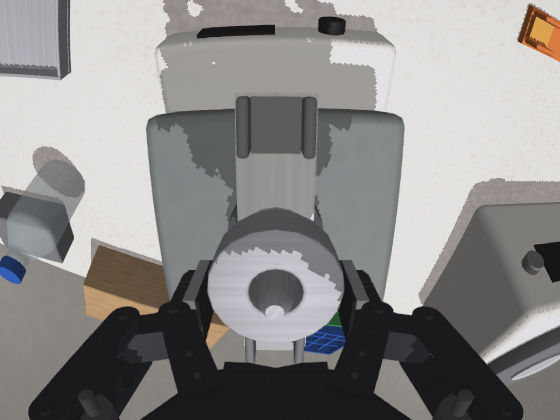

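The spacer is gripped at 59 mm, ring centre about (276,288). I'll draw it off along the stud.

arm_command:
  moves: [-0.008, 0, 0, 0, 0, 0, 1, -0.015, 0, 0, 0, 0, 0, 1, -0.025, 0, 0, 0, 0, 0, 1, -0.025, 0, 0, 0, 0, 0, 1, -0.025, 0, 0, 0, 0, 0, 1, 0, 0, 0, 0, 0, 0, 1]

```text
clock: 11.48
eef_pos: [0.4478, 0.1823, 0.4503]
tool_rot: [0.668, -0.233, -0.503, -0.497]
ft_force: [0.5, -0.5, -0.8]
grip_width: 0.0589
```

```bash
python3 - <<'E'
from h import *
o=bot.get_obs(); print(o["grip_width"],o["ft_force"],o["eef_pos"])
im,T=snap("wrist","w13.png"); np.save("w13.npy",T)
P=TRAY+.045*TX+[0,0,.25]; Rt=toolR(DOWN,TY); plan(P,Rt); path(P,Rt,12)
E
```

```text
0.05890253540270963 [ 0.49182407 -0.52847668 -0.83938778] [0.44783647 0.18227527 0.45033051]
turn [0.266 0.059 0.437] deg 29.5 | shift in present tool [ 0.1763  0.0909 -0.272 ] | in target tool [ 0.1982 -0.0658 -0.2641] dist 0.337
turn/row [0.022 0.005 0.036]
0 [ 0.0147  0.0076 -0.0227]
1 [ 0.0151  0.0065 -0.0228]
2 [ 0.0154  0.0055 -0.0228]
3 [ 0.0157  0.0044 -0.0228]
4 [ 0.0159  0.0033 -0.0228]
5 [ 0.0162  0.0022 -0.0228]
6 [ 0.0163  0.0011 -0.0228]
7 [ 0.0165  0.     -0.0227]
8 [ 0.0166 -0.0011 -0.0226]
9 [ 0.0166 -0.0022 -0.0225]
10 [ 0.0166 -0.0033 -0.0224]
11 [ 0.0166 -0.0044 -0.0222]
```

View pics/w13.png

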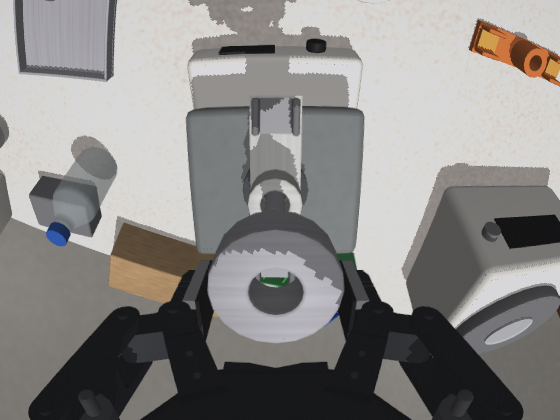

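arm_command:
  moves: [0.008, 0.01, -0.023, 0.022, 0.005, 0.036, 1, 0.008, 0.009, -0.023, 0.022, 0.005, 0.036, 1, 0.01, 0.006, -0.023, 0.022, 0.005, 0.036, 1, 0.012, 0.004, -0.023, 0.022, 0.005, 0.036, 1, 0.016, 0.003, -0.023, 0.022, 0.005, 0.036, 1, 0.016, 0.002, -0.023, 0.022, 0.005, 0.036, 1, 0.016, 0.001, -0.023, 0.022, 0.005, 0.036, 1, 0.016, 0, -0.023, 0.022, 0.005, 0.036, 1, 0.016, -0.002, -0.023, 0.022, 0.005, 0.036, 1, 0.016, -0.003, -0.022, 0.022, 0.005, 0.036, 1, 0.016, -0.004, -0.018, 0.022, 0.005, 0.036, 1, 0.016, -0.005, -0.014, 0.022, 0.005, 0.036, 1, 0, 0, 0, 0, 0, 0, 1]

```text
clock: 12.62
eef_pos: [0.5509, -0.069, 0.2482]
tool_rot: [-0.535, 0.46, 0.551, 0.446]
ft_force: [0.5, -0.4, -2.8]
grip_width: 0.0589
```

```bash
python3 - <<'E'
from h import *
o=bot.get_obs(); print(o["grip_width"],o["ft_force"],o["eef_pos"])
im,T=snap("wrist","w14.png"); np.save("w14.npy",T)
P=TRAY+.055*TX+[0,0,.19]; Rt=toolR(DOWN,TY); plan(P,Rt)
E
```

```text
0.0588659730773409 [ 0.48788058 -0.44254539 -2.83663276] [ 0.55094438 -0.06897165  0.24822643]
turn [-0.005  0.005 -0.027] deg 1.6 | shift in present tool [ 0.0587 -0.023   0.0008] | in target tool [ 0.0593 -0.0214  0.001 ] dist 0.063
```

View pics/w14.png

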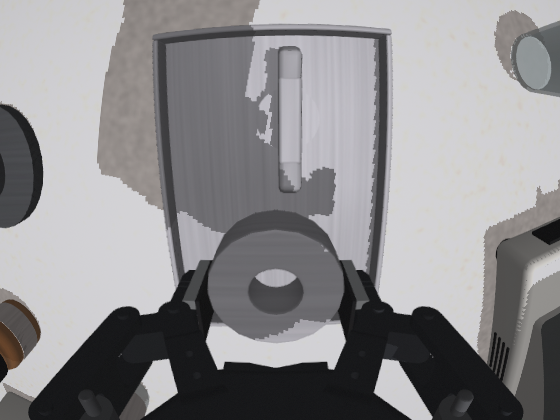

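The tray lies below and the wing nut stands at (290,120), clear of the spacer, so I'll lower it.

arm_command:
  moves: [0.005, -0.011, 0, -0.005, 0.005, -0.026, 1, 0.015, -0.011, 0, 0, 0, 0, 1, 0.015, 0, 0, 0, 0, 0, 1, 0.01, 0, 0, 0, 0, 0, 1, 0, 0, 0, 0, 0, 0, 1]

```text
clock: 13.08
eef_pos: [0.5722, -0.0613, 0.2018]
tool_rot: [-0.545, 0.449, 0.545, 0.452]
ft_force: [-0.4, 0.1, -1.8]
grip_width: 0.0592
```

```bash
python3 - <<'E'
from h import *
P=TRAY+.055*TX+[0,0,.18]; Rt=toolR(DOWN,TY); plan(P,Rt)
E
```

```text
turn [0.004 0.003 0.003] deg 0.4 | shift in present tool [ 0.0218  0.0012 -0.0017] | in target tool [ 0.0218  0.0012 -0.0017] dist 0.022
```

arm_command:
  moves: [0.01, 0.001, -0.001, 0.004, 0.003, 0.003, 1, 0.008, 0, 0, 0, 0, 0, 1, 0, 0, 0, 0, 0, 0, 1, 0.003, 0, 0, 0, 0, 0, 1]

```text
clock: 13.42
eef_pos: [0.5713, -0.0606, 0.1816]
tool_rot: [0.546, -0.45, -0.544, -0.452]
ft_force: [0.9, 0.0, -1.4]
grip_width: 0.0589
```

arm_command:
  moves: [0.002, 0, 0, 0, 0, 0, 1, 0.002, 0, 0, 0, 0, 0, 1]

```text
clock: 13.58
eef_pos: [0.5714, -0.0605, 0.1778]
tool_rot: [0.546, -0.449, -0.544, -0.452]
ft_force: [0.3, 0.4, -1.5]
grip_width: 0.0586
```

arm_command:
  moves: [0.002, 0, 0, 0, 0, 0, 1]

```text
clock: 13.67
eef_pos: [0.5715, -0.0605, 0.176]
tool_rot: [0.546, -0.449, -0.544, -0.452]
ft_force: [-1.0, 0.0, -1.7]
grip_width: 0.0592
```

arm_command:
  moves: [0.002, 0, 0, 0, 0, 0, 1]

```text
clock: 13.75
eef_pos: [0.5717, -0.0605, 0.1745]
tool_rot: [0.547, -0.449, -0.543, -0.452]
ft_force: [-6.4, 1.1, 17.8]
grip_width: 0.0585
```

arm_command:
  moves: [0.002, 0, 0, 0, 0, 0, 1]

```text
clock: 13.83
eef_pos: [0.5716, -0.0605, 0.1745]
tool_rot: [0.547, -0.449, -0.543, -0.452]
ft_force: [-9.8, 2.7, 23.2]
grip_width: 0.0588
```

arm_command:
  moves: [0.002, 0, 0, 0, 0, 0, 1]

```text
clock: 13.92
eef_pos: [0.5715, -0.0605, 0.1746]
tool_rot: [0.547, -0.449, -0.543, -0.452]
ft_force: [-5.2, 1.1, 11.4]
grip_width: 0.0588
```

The spacer rests on the tray floor (17–23 N under push). Release, then back to the stud for the carrier.

arm_command:
  moves: [-0.0005, 0, 0, 0, 0, 0, 1, 0, 0, 0, 0, 0, 0, 0, 0, 0, 0, 0, 0, 0, -0.7, 0, 0, 0, 0, 0, 0, -0.8, 0, 0, 0, 0, 0, 0, -0.8, -0.012, 0, 0, 0, 0, 0, -0.8, -0.03, 0, 0, 0, 0, 0, -0.8, -0.04, 0, 0, 0, 0, 0, -0.8, -0.04, 0, 0, 0, 0, 0, -0.8, -0.02, 0, 0, 0, 0, 0, -1]

```text
clock: 14.75
eef_pos: [0.5688, -0.0607, 0.3155]
tool_rot: [-0.543, 0.452, 0.547, 0.45]
ft_force: [1.3, -0.2, 0.4]
grip_width: 0.0848
```

```bash
cat >> h.py <<'E'
SEAT=SEAT+.0055*_z
E
python3 - <<'E'
from h import *
o=bot.get_obs(); print(o["clock"],o["grip_width"],o["ft_force"],o["eef_pos"])
im,T=snap("wrist","w15.png"); np.save("w15.npy",T)
x,y,zs=axes(); P=SEAT+zs*.34; Rt=toolR(-zs,y); plan(P,Rt); path(P,Rt,12)
E
```

```text
14.75 0.08482122139252808 [ 1.34412221 -0.17404607  0.40899505] [ 0.56876044 -0.06068113  0.31547792]
turn [-0.265 -0.058 -0.433] deg 29.3 | shift in present tool [-0.1559  0.0833  0.2586] | in target tool [-0.1464 -0.0554  0.2714] dist 0.313
turn/row [-0.022 -0.005 -0.036]
0 [-0.013   0.0069  0.0216]
1 [-0.0131  0.006   0.0218]
2 [-0.0132  0.005   0.0219]
3 [-0.0133  0.0041  0.0221]
4 [-0.0133  0.0031  0.0223]
5 [-0.0133  0.0021  0.0224]
6 [-0.0132  0.0012  0.0225]
7 [-0.0132  0.0002  0.0226]
8 [-0.013  -0.0008  0.0226]
9 [-0.0129 -0.0018  0.0226]
10 [-0.0127 -0.0027  0.0227]
11 [-0.0125 -0.0037  0.0226]
```

View pics/w15.png

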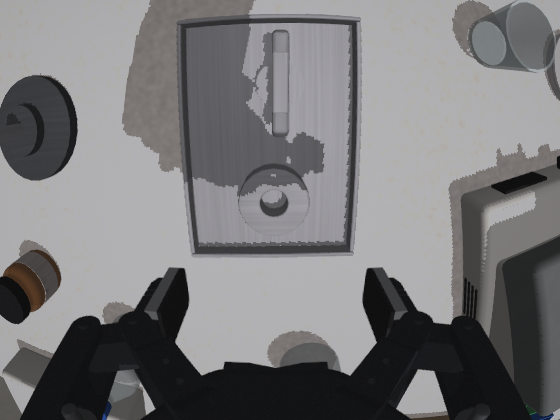

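The spacer rests flat in the tray at (274,200), clear of the wing nut. Back above the stud, rising first.

arm_command:
  moves: [-0.035, 0.007, 0.005, 0, 0, 0, -1, -0.03, 0.007, 0.017, -0.022, -0.005, -0.036, -1, -0.025, 0.006, 0.022, -0.022, -0.005, -0.036, -1, -0.018, 0.005, 0.022, -0.022, -0.005, -0.036, -1, -0.013, 0.004, 0.022, -0.022, -0.005, -0.036, -1, -0.013, 0.003, 0.022, -0.022, -0.005, -0.036, -1, -0.012, 0.002, 0.022, -0.022, -0.005, -0.036, -1, -0.008, 0.001, 0.022, -0.022, -0.005, -0.036, -1, -0.005, 0, 0.023, -0.022, -0.005, -0.036, -1, 0, -0.001, 0.023, -0.022, -0.005, -0.036, -1, 0, -0.002, 0.023, -0.022, -0.005, -0.036, -1, 0, -0.003, 0.023, -0.022, -0.005, -0.036, -1, 0, -0.003, 0.023, -0.022, -0.005, -0.036, -1, 0, 0, 0.005, 0, 0, 0, -1, 0, 0, 0, 0, 0, 0, -1]

```text
clock: 16.05
eef_pos: [0.4434, 0.1988, 0.4878]
tool_rot: [0.671, -0.222, -0.5, -0.5]
ft_force: [-0.8, -0.5, -0.2]
grip_width: 0.0856
```

```bash
python3 - <<'E'
from h import *
x,y,zs=axes(); plan(SEAT+zs*.34,toolR(-zs,y))
im,T=snap("wrist","w16.png"); np.save("w16.npy",T)
print("tip",proj("wrist",SEAT+zs*.076,T),"hub",[np.round(proj("wrist",SEAT+zs*.042-.003*x+a,T),1) for a in(-.022*y,.022*y,-.022*x,.022*x)])
crop(im,190,90,370,290,4,"w16c.png")
E
```

```text
turn [0.008 0.003 0.029] deg 1.8 | shift in present tool [ 0.0057  0.0175 -0.0172] | in target tool [ 0.0062  0.0172 -0.0174] dist 0.025
tip [251.4004752  177.04679953] hub [array([228.4, 163.3]), array([279.8, 163.3]), array([253.8, 137.7]), array([254.3, 187.8])]
```

View pics/w16c.png

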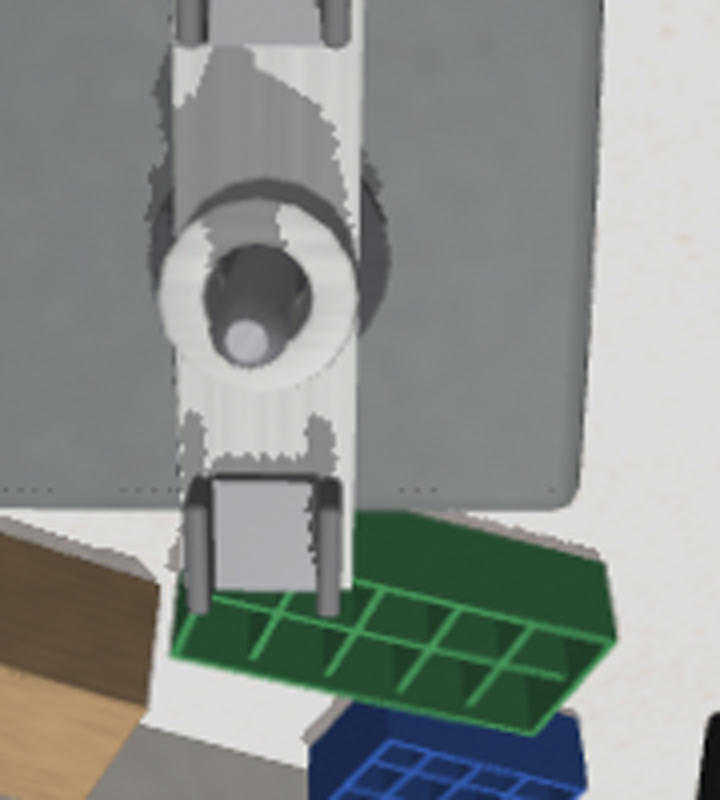

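The hub is at px 229–279 and the tip at (251.6,175). Predictions were 228–280 and (251.4,177), so they agree. I'll descend in two stages.

arm_command:
  moves: [0, 0.009, -0.009, 0.008, 0.003, 0.028, -1, 0.02, 0.008, -0.008, 0, 0, 0, -1, 0.035, 0, 0, 0, 0, 0, -1, 0.035, 0, 0, 0, 0, 0, -1, 0.025, 0, 0, 0, 0, 0, -1, 0, 0, 0, 0, 0, 0, -1]

```text
clock: 16.6
eef_pos: [0.486, 0.1923, 0.3751]
tool_rot: [0.667, -0.238, -0.501, -0.498]
ft_force: [-1.2, -0.3, -0.6]
grip_width: 0.0856
```

```bash
python3 - <<'E'
from h import *
x,y,zs=axes(); plan(SEAT+zs*.187-.003*x,toolR(-zs,y))
im,T=snap("wrist","w17.png"); np.save("w17.npy",T)
print("tip",proj("wrist",SEAT+zs*.076,T),"hub",[np.round(proj("wrist",SEAT+zs*.042-.003*x+a,T),1) for a in(-.022*y,.022*y,-.022*x,.022*x)])
E
```

```text
turn [-0.008 -0.007  0.003] deg 0.7 | shift in present tool [0.0421 0.0048 0.0076] | in target tool [0.0422 0.0046 0.0073] dist 0.043
tip [294.38572783 289.3307241 ] hub [array([250.5, 249.8]), array([332.1, 249. ]), array([291.9, 211. ]), array([291. , 284.2])]
```

View pics/w17.png

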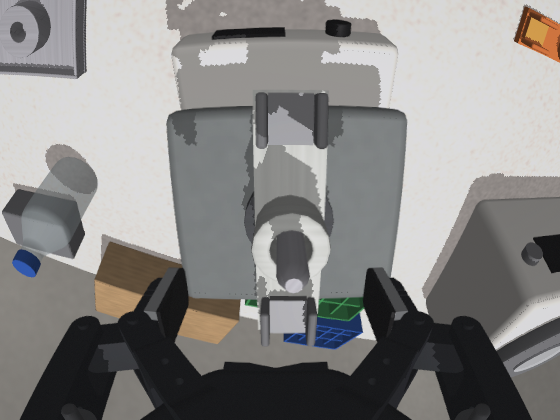

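The hub at columns 251–330 and the tip at (294,286) match the predictions. Descend.

arm_command:
  moves: [0, 0.004, 0.007, -0.007, -0.006, 0, -1, 0.014, 0, 0, 0, 0, 0, -1, 0.014, 0, 0, 0, 0, 0, -1, 0.01, 0, 0, 0, 0, 0, -1, 0, 0, 0, 0, 0, 0, -1]

```text
clock: 17.07
eef_pos: [0.4955, 0.2029, 0.3473]
tool_rot: [0.668, -0.232, -0.5, -0.499]
ft_force: [-0.5, 0.8, 0.4]
grip_width: 0.0855
```

```bash
python3 - <<'E'
from h import *
x,y,zs=axes(); plan(SEAT+zs*.187-.003*x,toolR(-zs,y)); o=bot.get_obs(); print(o["ft_force"])
E
```

```text
turn [-0.004 -0.003  0.014] deg 0.8 | shift in present tool [0.0113 0.005  0.002 ] | in target tool [0.0114 0.0048 0.002 ] dist 0.013
[-0.50519537  0.79592772  0.3566843 ]
```

arm_command:
  moves: [0.006, 0.005, 0.002, -0.004, -0.003, 0.013, -1, 0.005, 0, 0, 0, 0, 0, -1, 0.002, 0, 0, 0, 0, 0, -1, 0, 0, 0, 0, 0, 0, -1]

```text
clock: 17.4
eef_pos: [0.4955, 0.2055, 0.3362]
tool_rot: [0.668, -0.233, -0.504, -0.496]
ft_force: [-0.9, 0.7, 0.3]
grip_width: 0.0855
```

```bash
python3 - <<'E'
from h import *
x,y,zs=axes(); plan(SEAT+zs*.187-.003*x,toolR(-zs,y)); o=bot.get_obs(); print(o["ft_force"])
E
```

```text
turn [0.001 0.001 0.005] deg 0.3 | shift in present tool [ 0.0009  0.0012 -0.0004] | in target tool [ 0.0009  0.0012 -0.0004] dist 0.002
[-0.88573748  0.68675619  0.30331139]
```

Close on the hub.

arm_command:
  moves: [0, 0, 0, 0, 0, 0, 0.2, 0, 0, 0, 0, 0, 0, 1, 0, 0, 0, 0, 0, 0, 1, 0, 0, 0, 0, 0, 0, 1, 0, 0, 0, 0, 0, 0, 1, 0, 0, 0, 0, 0, 0, 1, 0, 0, 0, 0, 0, 0, 1]

```text
clock: 17.98
eef_pos: [0.495, 0.2053, 0.3376]
tool_rot: [0.668, -0.233, -0.504, -0.496]
ft_force: [-0.7, -0.7, -0.1]
grip_width: 0.0428
```

```bash
python3 - <<'E'
from h import *
x,y,zs=axes(); plan(SEAT+zs*.187-.003*x,toolR(-zs,y)); o=bot.get_obs(); print(o["ft_force"])
im,T=snap("wrist","w18.png"); np.save("w18.npy",T)
E
```

```text
turn [0.001 0.    0.006] deg 0.3 | shift in present tool [ 0.0023  0.0013 -0.0004] | in target tool [ 0.0023  0.0013 -0.0004] dist 0.003
[-0.65273323 -0.6652031  -0.12533976]
```

View pics/w18.png

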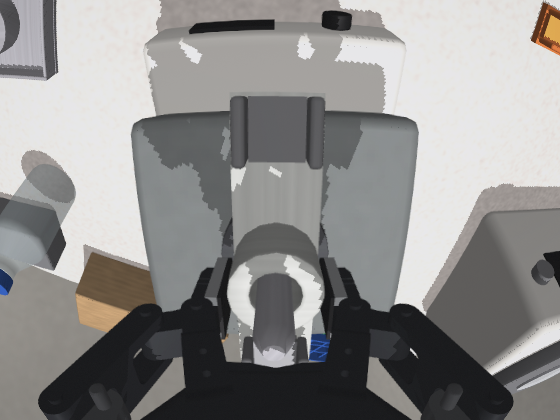

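The hub is gripped at 42.8 mm, centred about (276,285). Draw off along the stud.

arm_command:
  moves: [-0.006, 0, 0, 0, 0, 0, 1, -0.012, 0, 0, 0, 0, 0, 1, -0.02, 0, 0, 0, 0, 0, 1, -0.02, 0, 0, 0, 0, 0, 1, -0.02, 0, 0, 0, 0, 0, 1, -0.02, 0, 0, 0, 0, 0, 1, -0.02, 0, 0, 0, 0, 0, 1, -0.015, 0, 0, 0, 0, 0, 1, 0, 0, 0, 0, 0, 0, 1]

```text
clock: 18.78
eef_pos: [0.4416, 0.179, 0.4611]
tool_rot: [0.667, -0.234, -0.506, -0.495]
ft_force: [0.6, 0.7, -1.4]
grip_width: 0.0424
```

```bash
python3 - <<'E'
from h import *
o=bot.get_obs(); print(o["grip_width"],o["ft_force"],o["eef_pos"])
im,T=snap("wrist","w19.png"); np.save("w19.npy",T)
im=snap("scene","s19.png")[0]
E
```

```text
0.04235493147533082 [ 0.62352715  0.67279684 -1.36886285] [0.44160755 0.17903909 0.46106681]
```

View pics/w19.png

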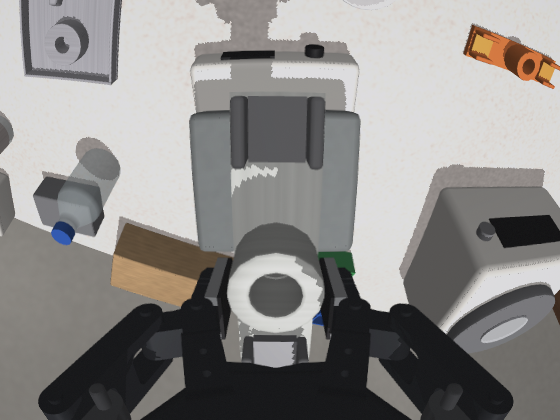

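View pics/s19.png

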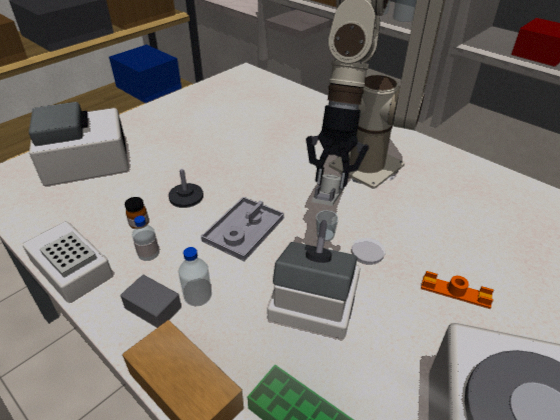

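The carrier is off the stud and held. The hub ring is centred about (276,291) in the wrist view, and the scene view confirms the bare stud. Now I'll get the hub axis in the tool frame and locate the bystanders near the stand.

```bash
python3 - <<'E'
from h import *
im=cv2.imread("pics/w19.png"); crop(im,200,215,350,365,4,"w19c.png")
# hub axis in tool frame
for uv,xp in [((276,291),.147),((276,291),.141)]:
    p,d=ray("wrist",uv,np.eye(4)); print("tool pt",p+d*(xp-p[0])/d[0])
t=cv2.imread("pics/top0.png"); crop(np.clip(t*1.5,0,255).astype(np.uint8),330,100,430,230,5,"t0c.png")
o=bot.get_obs(); print(o["joint_pos"])
E
```

```text
tool pt [1.47000000e-01 5.42879743e-03 1.40152058e-04]
tool pt [1.41000000e-01 9.41911239e-03 1.22772547e-04]
[ 0.37557358 -0.0120202  -0.20095243  0.95058841  0.03548677 -0.07492893]
```

View pics/w19c.png

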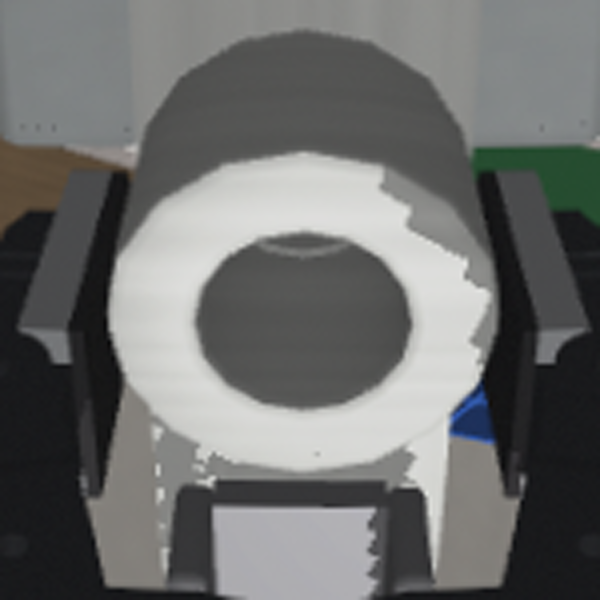

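View pics/t0c.png

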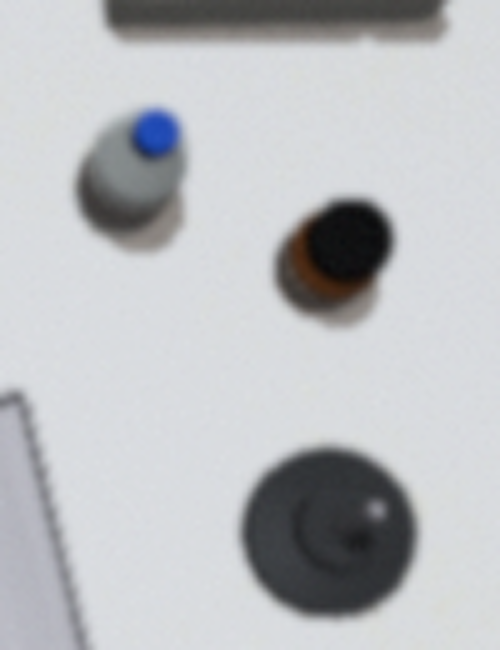

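The wrist view puts the hub top about 150 mm ahead of the TCP, axis about 1–2 mm off in tool y. The jar is about 0.16 m beyond the stand, so it's clear. Plan the transfer.

```bash
cat >> h.py <<'E'
STAND=np.array([.5404,-.3190,.032]); BAZ=np.radians(-26)
RS=toolR(DOWN,np.array([-np.sin(BAZ),np.cos(BAZ),0]))
E
python3 - <<'E'
from h import *
P=STAND+[0,0,.335]; plan(P,RS); path(P,RS,16)
E
```

```text
turn [0.897 0.198 0.402] deg 57.5 | shift in present tool [ 0.0269  0.158  -0.4904] | in target tool [ 0.0911 -0.307  -0.4046] dist 0.516
turn/row [0.056 0.012 0.025]
0 [ 0.0017  0.0099 -0.0307]
1 [ 0.0023  0.0081 -0.0311]
2 [ 0.0029  0.0063 -0.0315]
3 [ 0.0034  0.0044 -0.0318]
4 [ 0.0039  0.0025 -0.0319]
5 [ 0.0043  0.0006 -0.032 ]
6 [ 0.0047 -0.0013 -0.0319]
7 [ 0.005  -0.0032 -0.0317]
8 [ 0.0053 -0.0051 -0.0314]
9 [ 0.0055 -0.007  -0.031 ]
10 [ 0.0057 -0.0088 -0.0305]
11 [ 0.0059 -0.0107 -0.0299]
12 [ 0.0059 -0.0125 -0.0291]
13 [ 0.006  -0.0142 -0.0283]
14 [ 0.0059 -0.0159 -0.0274]
15 [ 0.0058 -0.0176 -0.0264]
```

arm_command:
  moves: [-0.005, 0.004, -0.015, 0.03, 0.006, 0.012, 1, 0.0, 0.008, -0.03, 0.056, 0.012, 0.025, 1, 0.002, 0.008, -0.031, 0.056, 0.012, 0.025, 1, 0.003, 0.006, -0.031, 0.056, 0.012, 0.025, 1, 0.003, 0.004, -0.031, 0.056, 0.012, 0.025, 1, 0.004, 0.003, -0.032, 0.056, 0.012, 0.025, 1, 0.004, 0.001, -0.032, 0.056, 0.012, 0.025, 1, 0.005, -0.001, -0.032, 0.056, 0.012, 0.025, 1, 0.005, -0.003, -0.032, 0.056, 0.012, 0.025, 1, 0.005, -0.005, -0.031, 0.056, 0.012, 0.025, 1, 0.005, -0.007, -0.031, 0.056, 0.012, 0.025, 1, 0.006, -0.009, -0.031, 0.056, 0.012, 0.025, 1, 0.006, -0.011, -0.03, 0.056, 0.012, 0.025, 1, 0.006, -0.012, -0.029, 0.056, 0.012, 0.025, 1, 0.006, -0.014, -0.028, 0.056, 0.012, 0.025, 1, 0.006, -0.016, -0.027, 0.056, 0.012, 0.025, 1, 0.004, -0.01, -0.015, 0.026, 0.006, 0.013, 1, 0, 0, 0, 0, 0, 0, 1]

```text
clock: 20.38
eef_pos: [0.5172, -0.3453, 0.3253]
tool_rot: [-0.346, 0.621, 0.382, 0.59]
ft_force: [-0.3, 0.3, -3.2]
grip_width: 0.0426
```

```bash
python3 - <<'E'
from h import *
P=STAND+[0,0,.335]; plan(P,RS)
o=bot.get_obs(); print(o["grip_width"],o["ft_force"],o["eef_pos"])
im,T=snap("wrist","w20.png"); np.save("w20.npy",T)
print("tip",proj("wrist",STAND+[0,0,.076],T))
E
```

```text
turn [-0.034 -0.011 -0.066] deg 4.3 | shift in present tool [-0.0425 -0.0054  0.0336] | in target tool [-0.0417 -0.0093  0.0338] dist 0.054
0.042611198453836735 [-0.2570377   0.28517397 -3.24745383] [ 0.51720159 -0.34528443  0.32533755]
tip [330.93952043 267.78673118]
```

View pics/w20.png

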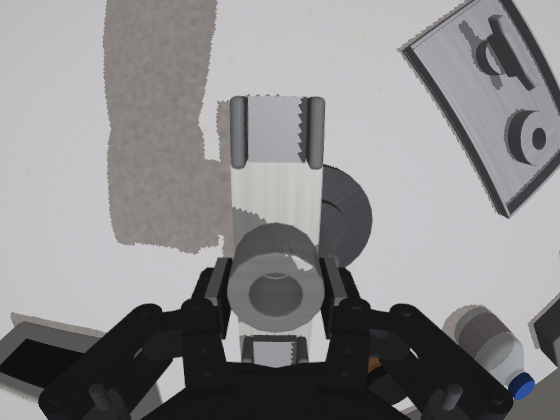

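The TCP overshot a little low, but the bar is still above the spindle tip. Rise, correct, and look at the spindle.

arm_command:
  moves: [-0.03, 0, 0, 0, 0, 0, 1, -0.01, -0.003, 0.012, -0.034, -0.011, -0.066, 1, 0, -0.003, 0.012, 0, 0, 0, 1, 0, -0.003, 0.01, 0, 0, 0, 1, 0, 0, 0, 0, 0, 0, 1]

```text
clock: 20.85
eef_pos: [0.5431, -0.3141, 0.3567]
tool_rot: [-0.369, 0.6, 0.382, 0.598]
ft_force: [-1.0, -0.1, -1.6]
grip_width: 0.0424
```

```bash
python3 - <<'E'
from h import *
P=STAND+[0,0,.335]; plan(P,RS)
o=bot.get_obs(); print(o["grip_width"],o["ft_force"],o["eef_pos"])
im,T=snap("wrist","w21.png"); np.save("w21.npy",T)
print("tip",proj("wrist",STAND+[0,0,.076],T),proj("wrist",STAND-[0,0,.02],T))
snap("scene","s21.png"); snap("top","t21.png")
E
```

```text
turn [ 0.003  0.006 -0.017] deg 1.1 | shift in present tool [-0.0103  0.0004 -0.0055] | in target tool [-0.0103  0.0002 -0.0056] dist 0.012
0.04238376269472669 [-1.03292313 -0.08168997 -1.5561673 ] [ 0.54306006 -0.31411105  0.35671961]
tip [265.30460467 223.58419138] [267.51156666 189.6810518 ]
```

View pics/w21.png

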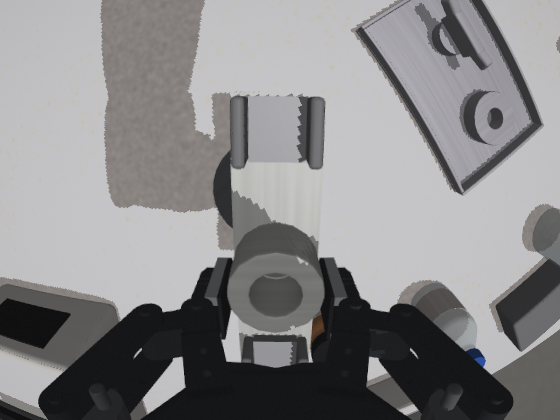

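View pics/s21.png

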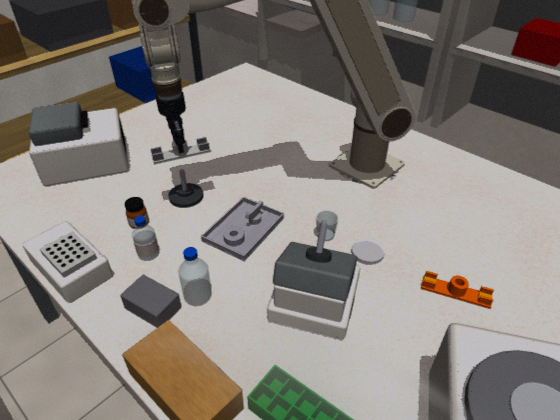

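```bash
python3 - <<'E'
from h import *
a=np.linspace(0,2*np.pi,361)
for f in("w20","w21"):
    T=np.load(f+".npy"); im=cv2.imread(f"pics/{f}.png")
    for z in(0,.012,.02):
        q=np.array([proj("wrist",np.array([STAND[0]+.055*np.cos(t),STAND[1]+.055*np.sin(t),z]),T) for t in a])
        print(f,z,"left",q[q[:,0].argmin()].round(1),"right",q[q[:,0].argmax()].round(1))
    q=np.array([proj("wrist",STAND+[.026*np.cos(t),.026*np.sin(t),0],T) for t in a]); print("seat right",q[q[:,0].argmax()].round(1))
    crop(im,200,130,400,290,4,f+"c.png")
E
```

```text
w20 0 left [257.6 218.3] right [369.3 214.7]
w20 0.012 left [256.8 222. ] right [372.5 218.3]
w20 0.02 left [256.2 224.7] right [374.8 220.8]
seat right [347.2 228.1]
w21 0 left [215.3 184.2] right [320.4 185.2]
w21 0.012 left [213.3 187.1] right [322. 188.]
w21 0.02 left [211.9 189.1] right [323.2 190.1]
seat right [294.7 194.7]
```

View pics/w20c.png

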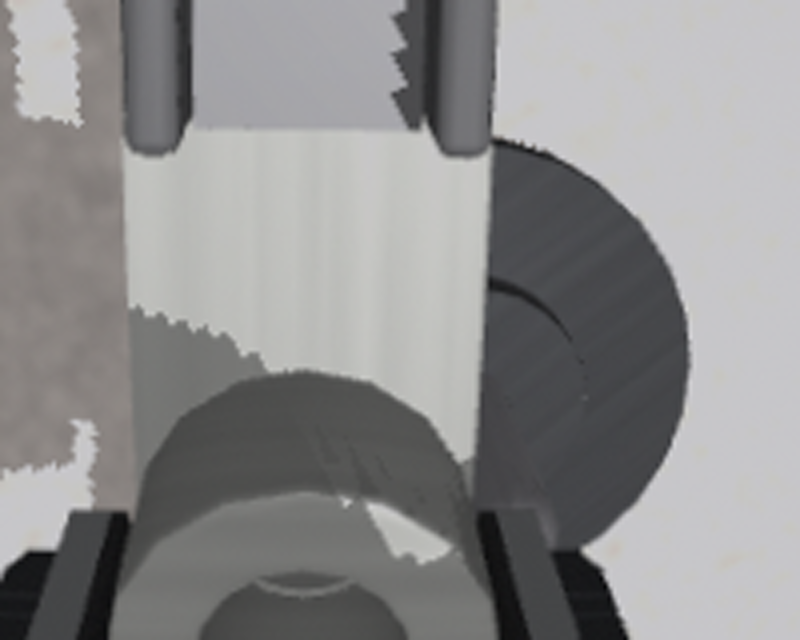

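View pics/w21c.png

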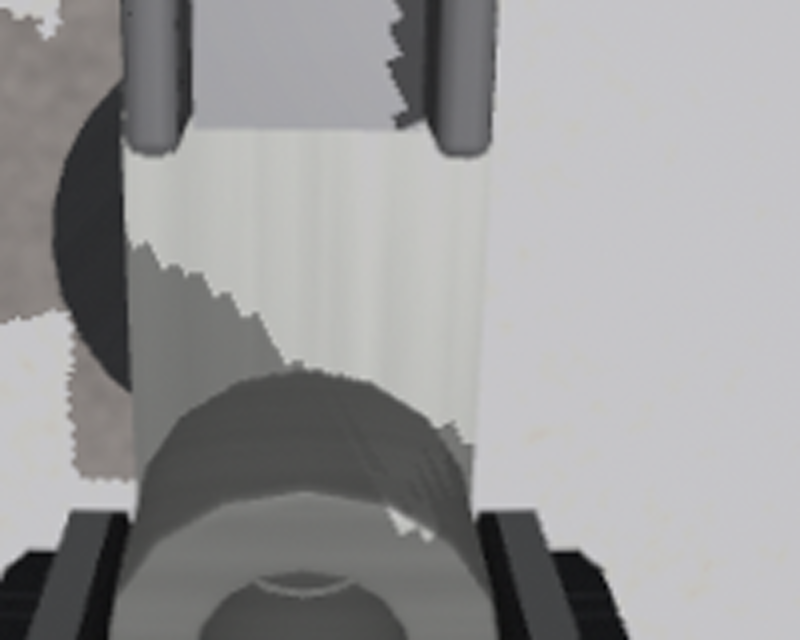

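The foot's right edge at (372,219) and the seat edge at (347,226) in w20, and the left edge at (213,186) in w21, all match the projected stand within about 1 px. So the stand position holds. Now solve the hub bore's position in the tool frame from its rim pixels.

```bash
python3 - <<'E'
from h import *
c=lambda x,y:(200+(x+.5)/4-.5,215+(y+.5)/4-.5)
def at(uv,X):
    p,d=ray("wrist",uv,np.eye(4)); return (p+d*(X-p[0])/d[0])
for X in(.140,.144,.148,.152):
    b=[at(c(*q),X) for q in[(304,232),(304,410),(197,321),(411,321)]]; o=[at(c(*q),X) for q in[(304,152),(304,470),(110,308),(496,308)]]
    print(X,"bore",(b[0]-b[1])[1].round(4),(b[3]-b[2])[2].round(4),"cy",((b[0]+b[1])/2)[1].round(4),"cz",((b[2]+b[3])/2)[2].round(4),"| hub",(o[0]-o[1])[1].round(4),(o[3]-o[2])[2].round(4),((o[0]+o[1])/2)[1].round(4))
E
```

```text
0.14 bore 0.022 0.0216 cy 0.0077 cz 0.0002 | hub 0.0392 0.0389 0.0079
0.144 bore 0.0228 0.0224 cy 0.005 cz 0.0002 | hub 0.0407 0.0403 0.0051
0.148 bore 0.0236 0.0232 cy 0.0022 cz 0.0002 | hub 0.0421 0.0418 0.0024
0.152 bore 0.0244 0.0239 cy -0.0005 cz 0.0003 | hub 0.0435 0.0432 -0.0004
```

```bash
cat >> h.py <<'E'
def stand_tcp(h,cy=.0015): return STAND+[0,0,h]-RS@np.array([0,cy,0])
E
python3 - <<'E'
from h import *
plan(stand_tcp(.28),RS)
E
```

```text
turn [ 0.002  0.005 -0.018] deg 1.1 | shift in present tool [ 0.0444 -0.0024 -0.0038] | in target tool [ 0.0444 -0.0016 -0.0035] dist 0.045
```

arm_command:
  moves: [0.01, -0.001, -0.002, 0.002, 0.005, -0.018, 1, 0.012, -0.001, -0.002, 0, 0, 0, 1, 0.01, 0, 0, 0, 0, 0, 1, 0, 0, 0, 0, 0, 0, 1]

```text
clock: 21.33
eef_pos: [0.541, -0.3202, 0.3222]
tool_rot: [-0.374, 0.601, 0.375, 0.599]
ft_force: [-0.9, 0.5, -3.0]
grip_width: 0.0423
```

```bash
python3 - <<'E'
from h import *
plan(stand_tcp(.28),RS); o=bot.get_obs(); print(o["eef_pos"],o["ft_force"])
im,T=snap("scene","s22.png"); crop(im,130,90,260,220,5,"s22c.png")
E
```

```text
turn [-0.001 -0.002 -0.002] deg 0.2 | shift in present tool [ 0.0102 -0.0004  0.0009] | in target tool [ 0.0102 -0.0004  0.0008] dist 0.010
[ 0.54104305 -0.32024881  0.32217995] [-0.93883518  0.51138404 -2.97563243]
```

View pics/s22c.png

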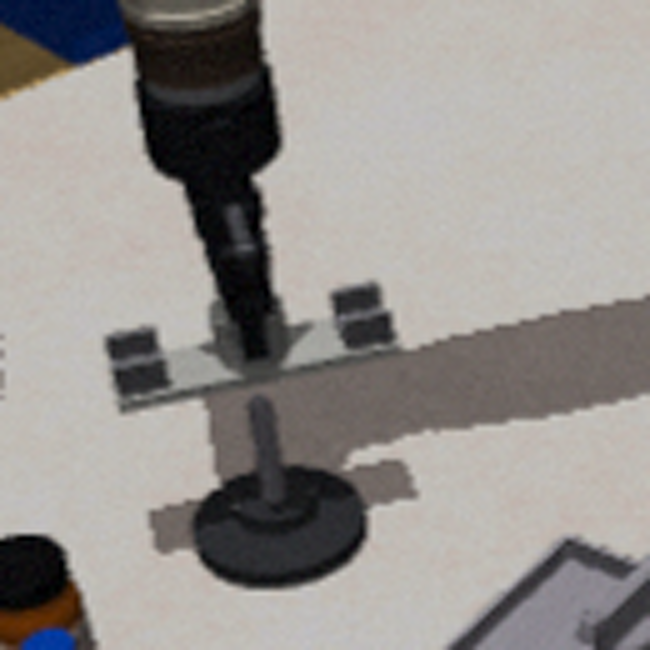

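The carrier hangs level over the spindle. The scene view shows the spindle line continuing to the hub.

arm_command:
  moves: [0.012, 0, 0.001, 0, 0, 0, 1, 0.01, 0, 0, 0, 0, 0, 1, 0.008, 0, 0, 0, 0, 0, 1]

```text
clock: 21.63
eef_pos: [0.5421, -0.3205, 0.2951]
tool_rot: [-0.376, 0.6, 0.373, 0.6]
ft_force: [0.1, 0.2, -1.8]
grip_width: 0.0426
```

arm_command:
  moves: [0.008, 0, 0, 0, 0, 0, 1, 0.008, 0, 0, 0, 0, 0, 1]

```text
clock: 21.8
eef_pos: [0.5422, -0.3208, 0.2782]
tool_rot: [-0.376, 0.6, 0.372, 0.6]
ft_force: [0.4, 0.1, -2.1]
grip_width: 0.0426
```

```bash
python3 - <<'E'
from h import *
plan(stand_tcp(.19),RS); o=bot.get_obs(); print(o["eef_pos"],o["ft_force"],o["ft_torque"])
im,T=snap("wrist","w23.png"); crop(im,200,215,350,365,4,"w23c.png")
im,T=snap("scene","s23.png"); crop(im,130,90,260,220,5,"s23c.png")
E
```

```text
turn [-0.002 -0.003  0.004] deg 0.3 | shift in present tool [0.0562 0.0011 0.001 ] | in target tool [0.0562 0.0009 0.0008] dist 0.056
[ 0.54215382 -0.32076922  0.2781847 ] [ 0.36164751  0.13570489 -2.14681357] [ 0.00069323 -0.00464073  0.01942821]
```

View pics/w23c.png

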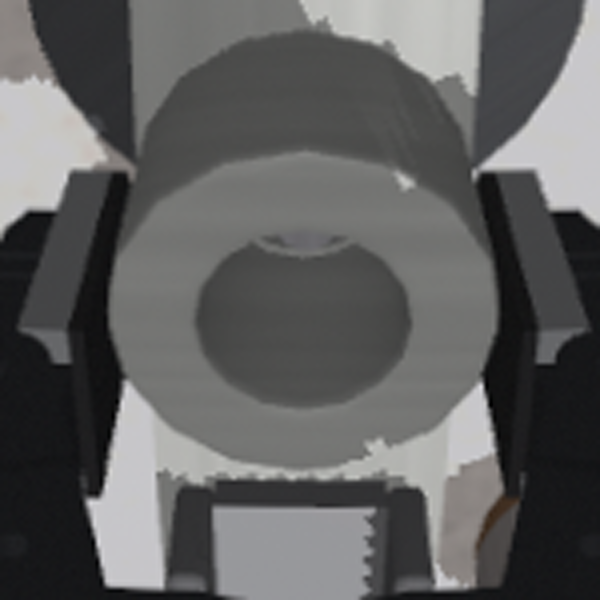

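View pics/s23c.png

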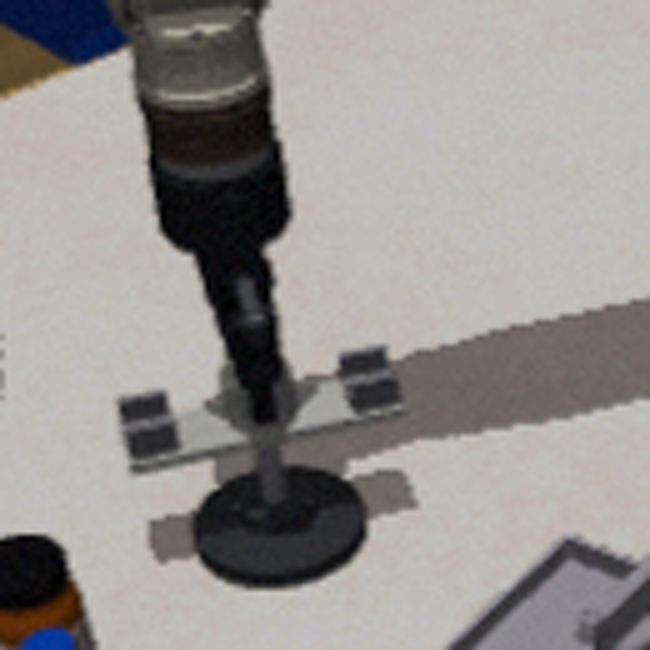

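The spindle tip is visible inside the bore at crop (305,238), centred left to right, and there's no contact force. Continue down.

arm_command:
  moves: [0.007, 0.001, 0.001, -0.002, -0.003, 0.004, 1, 0.008, 0, 0, 0, 0, 0, 1, 0.008, 0, 0, 0, 0, 0, 1]

```text
clock: 22.15
eef_pos: [0.542, -0.3195, 0.2547]
tool_rot: [-0.375, 0.599, 0.375, 0.6]
ft_force: [-0.3, -1.0, -3.1]
grip_width: 0.0424
```

```bash
python3 - <<'E'
from h import *
plan(stand_tcp(.19),RS); o=bot.get_obs(); print(o["eef_pos"],o["ft_force"],o["ft_torque"])
im,T=snap("wrist","w24.png"); crop(im,200,215,350,365,4,"w24c.png")
E
```

```text
turn [-0.     0.     0.001] deg 0.0 | shift in present tool [ 0.0327  0.0002 -0.0003] | in target tool [ 0.0327  0.0001 -0.0002] dist 0.033
[ 0.54198668 -0.31949992  0.25466566] [-0.31197591 -1.00301687 -3.05992871] [-0.03556657  0.02234367  0.04811496]
```

View pics/w24c.png

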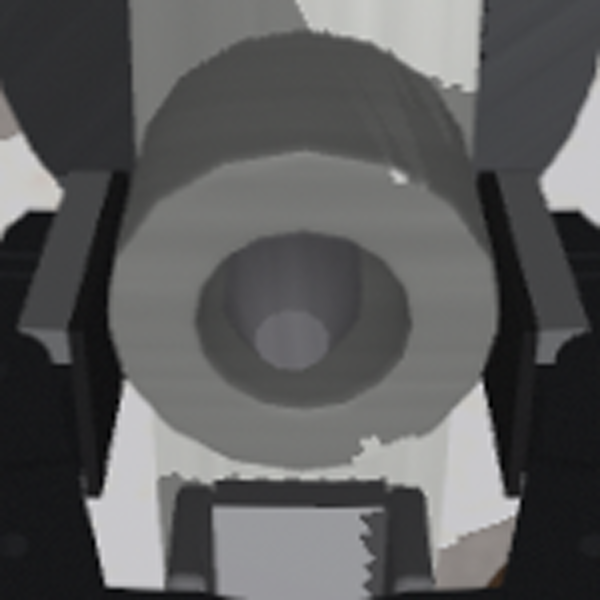

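The spindle tip (292,340) versus the bore centre (304,321) in the crop: 1.3 mm off in tool -z and about 2 mm in -y. Correct and continue.

arm_command:
  moves: [0.003, -0.002, -0.0015, 0, 0, 0, 1, 0.008, 0, 0, 0, 0, 0, 1, 0.007, 0, 0, 0, 0, 0, 1]

```text
clock: 22.45
eef_pos: [0.5429, -0.3216, 0.2337]
tool_rot: [-0.374, 0.6, 0.375, 0.6]
ft_force: [0.5, 1.0, -3.3]
grip_width: 0.0428
```

arm_command:
  moves: [0.004, 0, 0, 0, 0, 0, 1, 0.003, 0, 0, 0, 0, 0, 1]

```text
clock: 22.62
eef_pos: [0.5426, -0.3215, 0.2246]
tool_rot: [-0.374, 0.6, 0.376, 0.599]
ft_force: [-0.7, -0.2, -3.2]
grip_width: 0.0424
```

arm_command:
  moves: [0.003, 0, 0, 0, 0, 0, 1]

```text
clock: 22.7
eef_pos: [0.5424, -0.3214, 0.2224]
tool_rot: [-0.374, 0.6, 0.376, 0.599]
ft_force: [-7.6, 4.8, 24.4]
grip_width: 0.0421
```

There's contact at TCP z 0.2224, against 0.222 expected for seated. Check the view, then release.

arm_command:
  moves: [0.001, 0, 0, 0, 0, 0, 1, 0, 0, 0, 0, 0, 0, 1]

```text
clock: 22.87
eef_pos: [0.5424, -0.3214, 0.2231]
tool_rot: [-0.374, 0.6, 0.375, 0.599]
ft_force: [0.0, -0.8, -2.0]
grip_width: 0.0426
```

```bash
python3 - <<'E'
from h import *
o=bot.get_obs(); print(o["eef_pos"],o["ft_force"],o["ft_torque"])
im,T=snap("wrist","w25.png"); a=im[215:365,200:350]
im,T=snap("scene","s25.png"); b=im[110:220,130:240]
cv2.imwrite("pics/c25.png",np.hstack([cv2.resize(a,(400,400)),cv2.resize(b,(400,400),interpolation=cv2.INTER_CUBIC)]))
E
```

```text
[ 0.54239291 -0.3214037   0.22312579] [ 0.00351976 -0.75181408 -1.97498845] [-0.02335185 -0.00945132  0.08758641]
```

View pics/c25.png

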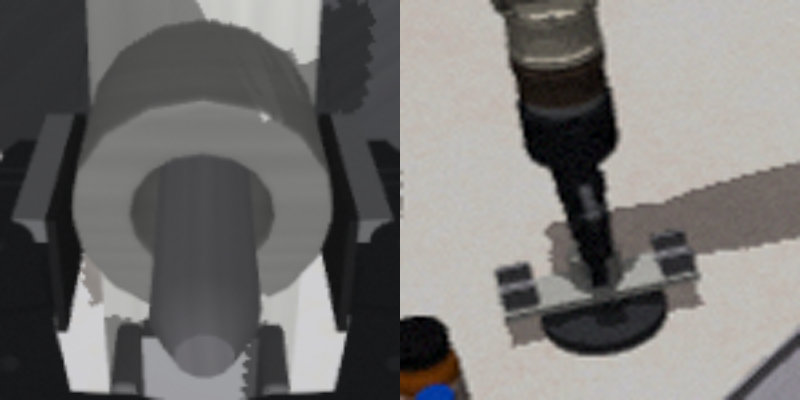

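The spindle stands well through the bore, centred, and the bar is level on the seat. Release and rise straight up.

arm_command:
  moves: [0.001, 0, 0, 0, 0, 0, 0.9, 0, 0, 0, 0, 0, 0, 0.2, 0, 0, 0, 0, 0, 0, -0.6, 0, 0, 0, 0, 0, 0, -0.9, 0, 0, 0, 0, 0, 0, -0.9, -0.01, 0, 0, 0, 0, 0, -0.9, -0.025, 0, 0, 0, 0, 0, -0.9, -0.035, 0, 0, 0, 0, 0, -0.9, -0.035, 0, 0, 0, 0, 0, -0.9, -0.02, 0, 0, 0, 0, 0, -0.9]

```text
clock: 23.8
eef_pos: [0.5415, -0.3209, 0.3473]
tool_rot: [-0.37, 0.602, 0.379, 0.598]
ft_force: [1.1, -0.3, 1.1]
grip_width: 0.0813
```

```bash
python3 - <<'E'
from h import *
o=bot.get_obs(); print(o["clock"],o["eef_pos"],o["ft_force"])
im,T=snap("wrist","w26.png"); np.save("w26.npy",T)
print("tip",proj("wrist",STAND+[0,0,.076],T),"hub",[proj("wrist",STAND+[0,0,.042]+.022*v,T).round(1) for v in(RS[:,2],-RS[:,2],RS[:,1],-RS[:,1])])
crop(im,180,60,380,310,3,"w26c.png")
E
```

```text
23.8 [ 0.54148928 -0.32090972  0.3473023 ] [ 1.14144867 -0.30162522  1.05815792]
tip [276.41344595 224.95293297] hub [array([304. , 209.4]), array([248.4, 209.4]), array([276.2, 182.3]), array([276.2, 235. ])]
```

View pics/w26.png

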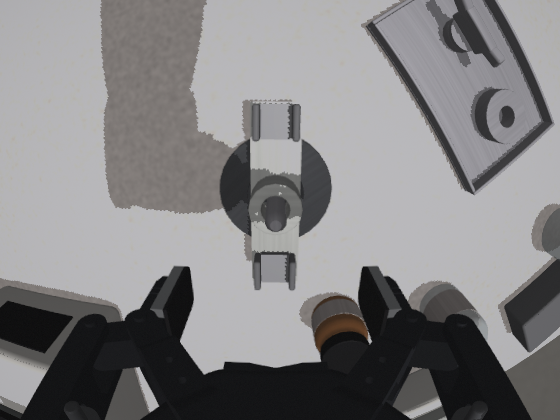

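The carrier sits on the stand: the hub spans columns 249–302 and the spindle tip is at (276,224), predicted (276,225). Now to the spacer in the tray.

```bash
python3 - <<'E'
from h import *
Rt=toolR(DOWN,TY); P=np.array([.571,-.0605,.29]); plan(P,Rt); path(P,Rt,10)
E
```

```text
turn [-0.64   0.003 -0.005] deg 36.7 | shift in present tool [0.0623 0.0882 0.247 ] | in target tool [ 0.0616 -0.0765  0.2511] dist 0.270
turn/row [-0.064  0.    -0.001]
0 [0.0062 0.0088 0.0247]
1 [0.0062 0.0072 0.0252]
2 [0.0062 0.0056 0.0256]
3 [0.0062 0.004  0.0259]
4 [0.0062 0.0023 0.0261]
5 [0.0062 0.0006 0.0262]
6 [ 0.0062 -0.0011  0.0262]
7 [ 0.0062 -0.0027  0.0261]
8 [ 0.0062 -0.0044  0.0259]
9 [ 0.0062 -0.006   0.0255]
```

arm_command:
  moves: [0, 0.007, 0.015, -0.03, 0, 0, -1, 0, 0.008, 0.024, -0.064, 0, 0, -1, 0, 0.007, 0.026, -0.064, 0, 0, -1, 0.003, 0.005, 0.026, -0.064, 0, 0, -1, 0.008, 0.003, 0.026, -0.064, 0, 0, -1, 0.01, 0.001, 0.026, -0.064, 0, 0, -1, 0.01, 0, 0.026, -0.064, 0, 0, -1, 0.01, -0.002, 0.026, -0.064, 0, 0, -1, 0.01, -0.004, 0.026, -0.064, 0, 0, -1, 0.01, -0.005, 0.025, -0.064, 0, 0, -1, 0, -0.004, 0.01, -0.034, 0, 0, -1, 0, 0, 0, 0, 0, 0, -1]

```text
clock: 24.85
eef_pos: [0.5672, -0.0452, 0.2965]
tool_rot: [0.556, -0.439, -0.55, -0.442]
ft_force: [0.7, -0.0, -0.1]
grip_width: 0.0852
```

```bash
python3 - <<'E'
from h import *
Rt=toolR(DOWN,TY); P=np.array([.571,-.0605,.1745]); plan(P,Rt)
im,T=snap("wrist","w27.png"); np.save("w27.npy",T); crop(im,200,120,360,280,4,"w27c.png")
E
```

```text
turn [ 0.039 -0.003  0.009] deg 2.3 | shift in present tool [ 0.1221  0.0007 -0.0153] | in target tool [ 0.122  -0.0009 -0.0157] dist 0.123
```

View pics/w27.png

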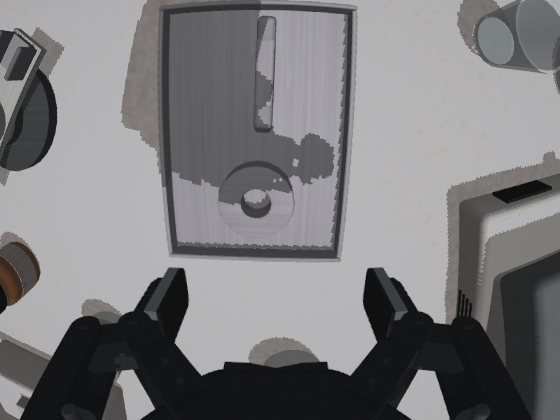

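```bash
python3 - <<'E'
from h import *
T=np.load("w27.npy"); im=cv2.imread("pics/w27.png")
for uv in[(256.5,199),(219,199),(294,199),(256,161)]: print(onz("wrist",uv,.028,T))
E
```

```text
[ 0.56481468 -0.06135835  0.028     ]
[ 0.5712884  -0.08980859  0.028     ]
[ 0.55837622 -0.03331121  0.028     ]
[ 0.53587193 -0.06787371  0.028     ]
```

View pics/w27c.png

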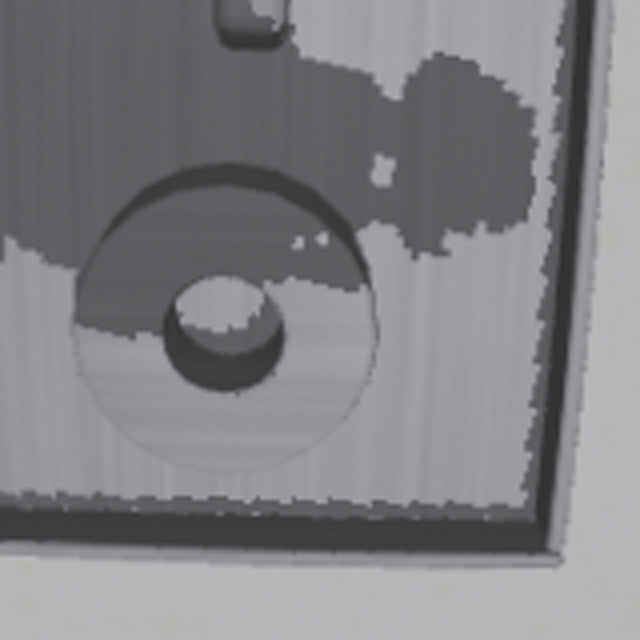

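The ring's bore centre is at px (256,203), which gives about (0.568,-0.061), consistent with where I set it down. Descend and grip.

arm_command:
  moves: [0.01, 0.001, -0.008, 0.039, -0.003, 0.009, -1, 0.025, 0.001, -0.007, 0, 0, 0, -1, 0.03, 0, 0, 0, 0, 0, -1, 0.025, 0, 0, 0, 0, 0, -1, 0.012, 0, 0, 0, 0, 0, -1, 0, 0, 0, 0, 0, 0, -1]

```text
clock: 25.4
eef_pos: [0.5712, -0.0691, 0.1983]
tool_rot: [0.545, -0.454, -0.536, -0.457]
ft_force: [-0.1, 0.1, -0.5]
grip_width: 0.0856
```

```bash
python3 - <<'E'
from h import *
Rt=toolR(DOWN,TY); P=np.array([.568,-.0605,.1755]); plan(P,Rt)
im,T=snap("wrist","w28.png"); np.save("w28.npy",T); crop(im,180,130,380,380,3,"w28c.png")
print([proj("wrist",np.array([.568,-.0605,.028])+.03*v,T).round(1) for v in (TY,-TY,TX,-TX)])
E
```

```text
turn [-0.016 -0.008  0.012] deg 1.2 | shift in present tool [0.0227 0.002  0.0092] | in target tool [0.0228 0.0015 0.009 ] dist 0.025
[array([356.1, 266. ]), array([235.6, 268.2]), array([295.6, 315.4]), array([297. , 210.5])]
```

View pics/w28.png

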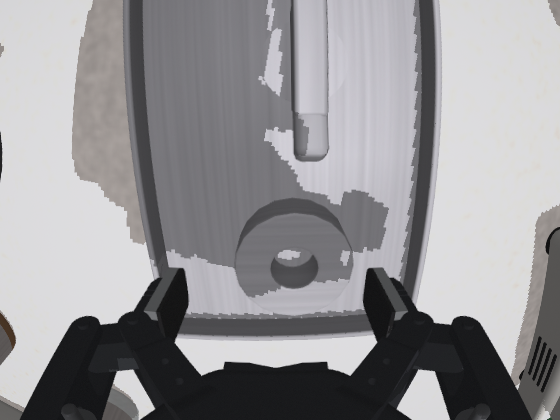

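The ring at columns 235–353 matches the prediction (236–356). Correct and finish the descent.

arm_command:
  moves: [0, 0.002, 0.008, -0.016, -0.008, 0.012, -1, 0.012, 0, 0, 0, 0, 0, -1, 0.008, 0, 0, 0, 0, 0, -1, 0, 0, 0, 0, 0, 0, -1]

```text
clock: 25.78
eef_pos: [0.5701, -0.0636, 0.1846]
tool_rot: [0.546, -0.451, -0.541, -0.454]
ft_force: [-0.5, 0.6, -0.8]
grip_width: 0.0857
```

```bash
python3 - <<'E'
from h import *
Rt=toolR(DOWN,TY); P=np.array([.568,-.0605,.1755]); plan(P,Rt)
o=bot.get_obs(); print(o["ft_force"])
E
```

```text
turn [-0.003 -0.002  0.007] deg 0.5 | shift in present tool [0.0091 0.0016 0.0035] | in target tool [0.0091 0.0015 0.0035] dist 0.010
[-0.51571391  0.60203061 -0.81308905]
```

arm_command:
  moves: [0.006, 0.002, 0.003, -0.003, -0.002, 0.007, -1, 0.003, 0, 0, 0, 0, 0, -1, 0, 0, 0, 0, 0, 0, -0.5, 0, 0, 0, 0, 0, 0, 0.2, 0, 0, 0, 0, 0, 0, 1, 0, 0, 0, 0, 0, 0, 1, 0, 0, 0, 0, 0, 0, 1, 0, 0, 0, 0, 0, 0, 1, 0, 0, 0, 0, 0, 0, 1]

```text
clock: 26.53
eef_pos: [0.5686, -0.0603, 0.1789]
tool_rot: [0.546, -0.45, -0.543, -0.452]
ft_force: [0.9, -1.0, 0.6]
grip_width: 0.0586
```

```bash
python3 - <<'E'
from h import *
Rt=toolR(DOWN,TY); P=np.array([.568,-.0605,.1755]); plan(P,Rt)
o=bot.get_obs(); print(o["ft_force"],o["eef_pos"],o["grip_width"])
im,T=snap("wrist","w29.png"); np.save("w29.npy",T); crop(im,190,200,370,360,4,"w29c.png")
E
```

```text
turn [ 0.001 -0.001  0.004] deg 0.3 | shift in present tool [ 0.0034  0.0007 -0.0001] | in target tool [ 0.0034  0.0007 -0.0001] dist 0.003
[ 0.88317457 -0.96213271  0.64731074] [ 0.56863658 -0.06028879  0.17892141] 0.058623793520703446
```

View pics/w29c.png

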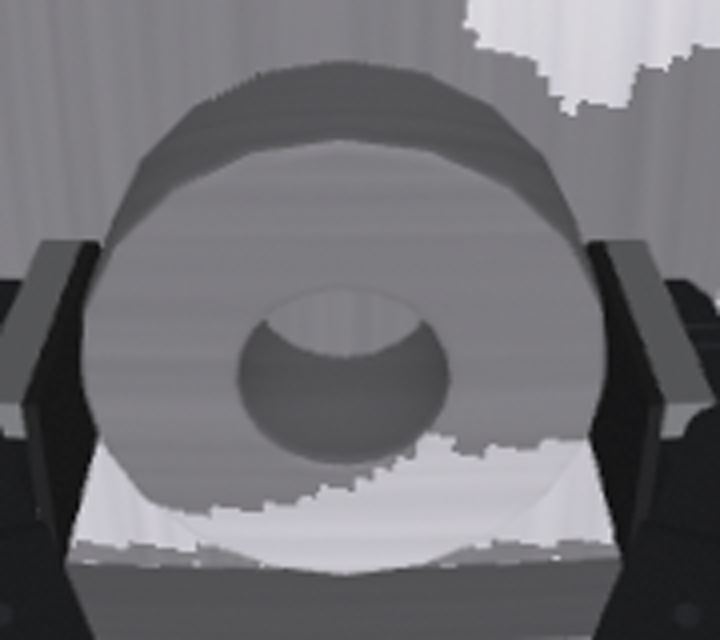

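The spacer is gripped at 58.6 mm, underside about 175 mm below the TCP, bore centre px (275.6,294). Lift and carry it to the stand.

arm_command:
  moves: [-0.01, 0, 0, 0, 0, 0, 1, -0.03, 0, 0, 0, 0, 0, 1, -0.04, 0, 0, 0, 0, 0, 1, -0.04, 0, 0, 0, 0, 0, 1, -0.04, 0, 0, 0, 0, 0, 1, 0, 0, 0, 0, 0, 0, 1]

```text
clock: 27.08
eef_pos: [0.5659, -0.0602, 0.3433]
tool_rot: [-0.542, 0.453, 0.547, 0.45]
ft_force: [2.0, 0.2, -0.4]
grip_width: 0.0585
```

```bash
python3 - <<'E'
from h import *
P=stand_tcp(.305,.0005); plan(P,RS); path(P,RS,12)
o=bot.get_obs(); print(o["ft_force"],o["eef_pos"],o["grip_width"])
E
```

```text
turn [ 0.641  0.    -0.009] deg 36.7 | shift in present tool [ 0.0062  0.0728 -0.2499] | in target tool [ 0.0063 -0.091  -0.2438] dist 0.260
turn/row [ 0.053  0.    -0.001]
0 [ 0.0005  0.0061 -0.0208]
1 [ 0.0005  0.0049 -0.0211]
2 [ 0.0005  0.0038 -0.0214]
3 [ 0.0005  0.0027 -0.0215]
4 [ 0.0005  0.0015 -0.0216]
5 [ 0.0005  0.0004 -0.0217]
6 [ 0.0005 -0.0008 -0.0217]
7 [ 0.0005 -0.002  -0.0216]
8 [ 0.0005 -0.0031 -0.0215]
9 [ 0.0005 -0.0042 -0.0213]
10 [ 0.0005 -0.0054 -0.021 ]
11 [ 0.0005 -0.0065 -0.0207]
[ 1.96588796  0.21702873 -0.35514861] [ 0.56591168 -0.06017525  0.34331822] 0.05847278193571448
```

arm_command:
  moves: [0, 0.003, -0.01, 0.026, 0, 0, 1, 0, 0.006, -0.02, 0.053, 0, 0, 1, 0, 0.005, -0.021, 0.053, 0, 0, 1, 0, 0.004, -0.021, 0.053, 0, 0, 1, 0, 0.003, -0.021, 0.053, 0, 0, 1, 0, 0.002, -0.022, 0.053, 0, 0, 1, 0, 0, -0.022, 0.053, 0, 0, 1, 0, -0.001, -0.022, 0.053, 0, 0, 1, 0, -0.002, -0.021, 0.053, 0, 0, 1, 0, -0.003, -0.021, 0.053, 0, 0, 1, 0, -0.004, -0.021, 0.053, 0, 0, 1, 0, -0.005, -0.015, 0.053, 0, 0, 1, 0, 0, 0, 0, 0, 0, 1]

```text
clock: 28.17
eef_pos: [0.5255, -0.3157, 0.3378]
tool_rot: [-0.366, 0.607, 0.375, 0.597]
ft_force: [-0.2, 1.4, -0.7]
grip_width: 0.0585
```

```bash
python3 - <<'E'
from h import *
P=stand_tcp(.305,.0005); plan(P,RS)
o=bot.get_obs(); print(o["ft_force"],o["eef_pos"],o["grip_width"])
E
```

```text
turn [-0.013 -0.005 -0.017] deg 1.3 | shift in present tool [ 0.0006 -0.0153  0.0038] | in target tool [ 0.0008 -0.0154  0.0036] dist 0.016
[-0.1675163   1.44595026 -0.69970258] [ 0.52545783 -0.31571923  0.33784102] 0.0584742236498067
```

arm_command:
  moves: [0, -0.008, 0.002, -0.013, -0.005, -0.017, 1, 0.005, -0.007, 0.002, 0, 0, 0, 1, 0.012, 0, 0, 0, 0, 0, 1, 0.012, 0, 0, 0, 0, 0, 1, 0, 0, 0, 0, 0, 0, 1]

```text
clock: 28.58
eef_pos: [0.5419, -0.3191, 0.3042]
tool_rot: [-0.374, 0.599, 0.376, 0.6]
ft_force: [-0.7, 0.7, -2.2]
grip_width: 0.0586
```

```bash
python3 - <<'E'
from h import *
plan(stand_tcp(.217,.0005),RS)
o=bot.get_obs(); print(o["ft_force"],o["eef_pos"],o["grip_width"])
im,T=snap("wrist","w30.png"); np.save("w30.npy",T); crop(im,190,200,370,360,4,"w30c.png")
E
```

```text
turn [ 0.002  0.002 -0.002] deg 0.2 | shift in present tool [ 0.0552  0.0008 -0.0007] | in target tool [ 0.0552  0.0009 -0.0006] dist 0.055
[-0.72570408  0.72299197 -2.18750794] [ 0.54190748 -0.31907864  0.30423283] 0.05862782553638512
```

View pics/w30c.png

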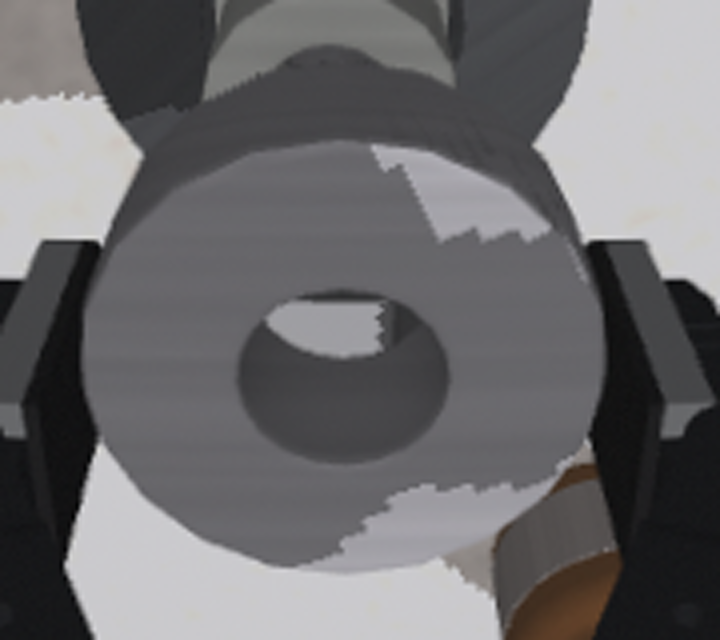

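arm_command:
  moves: [0.008, 0, -0.001, 0, 0, 0, 1, 0.01, 0, 0, 0, 0, 0, 1, 0.008, 0, 0, 0, 0, 0, 1]

```text
clock: 28.88
eef_pos: [0.5439, -0.3187, 0.2805]
tool_rot: [-0.377, 0.597, 0.375, 0.6]
ft_force: [0.2, 0.6, -1.9]
grip_width: 0.0588
```

```bash
python3 - <<'E'
from h import *
plan(stand_tcp(.217,.0005),RS)
o=bot.get_obs(); print(o["ft_force"],o["eef_pos"],o["grip_width"])
im,T=snap("wrist","w31.png"); np.save("w31.npy",T); crop(im,190,200,370,360,4,"w31c.png")
E
```

```text
turn [0.005 0.002 0.005] deg 0.4 | shift in present tool [ 0.0315  0.0027 -0.0018] | in target tool [ 0.0315  0.0025 -0.0018] dist 0.032
[ 0.19806616  0.56820213 -1.91305531] [ 0.54390603 -0.31871248  0.2804751 ] 0.058761741148022
```

View pics/w31c.png

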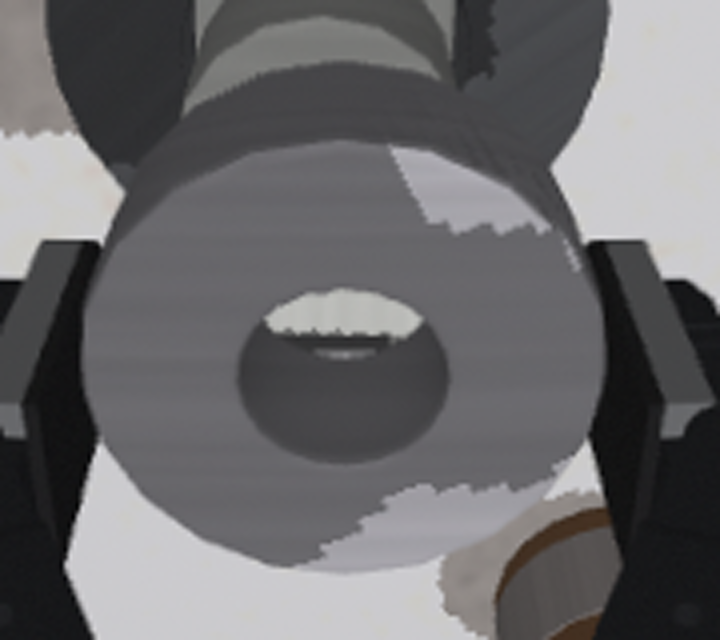

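The tip's edge just shows at crop column 345 against a bore centre at 343, so it's centred laterally. Small correction and down a little.

arm_command:
  moves: [0, 0.0015, -0.0005, 0.004, 0.002, 0.004, 1, 0.006, 0, 0, 0, 0, 0, 1, 0, 0, 0, 0, 0, 0, 1]

```text
clock: 29.18
eef_pos: [0.5413, -0.3177, 0.2708]
tool_rot: [-0.374, 0.6, 0.377, 0.599]
ft_force: [0.8, -0.2, -2.5]
grip_width: 0.0587
```

```bash
python3 - <<'E'
from h import *
plan(stand_tcp(.217,.0005),RS)
o=bot.get_obs(); print(o["ft_force"],o["eef_pos"],o["grip_width"])
im,T=snap("wrist","w32.png"); np.save("w32.npy",T); crop(im,190,200,370,360,4,"w32c.png")
E
```

```text
turn [ 0.001  0.    -0.005] deg 0.3 | shift in present tool [ 0.0218 -0.0003 -0.0016] | in target tool [ 0.0218 -0.0002 -0.0016] dist 0.022
[ 0.83790415 -0.16953076 -2.50318855] [ 0.54133847 -0.31769607  0.27078878] 0.05871021606982062
```

View pics/w32c.png

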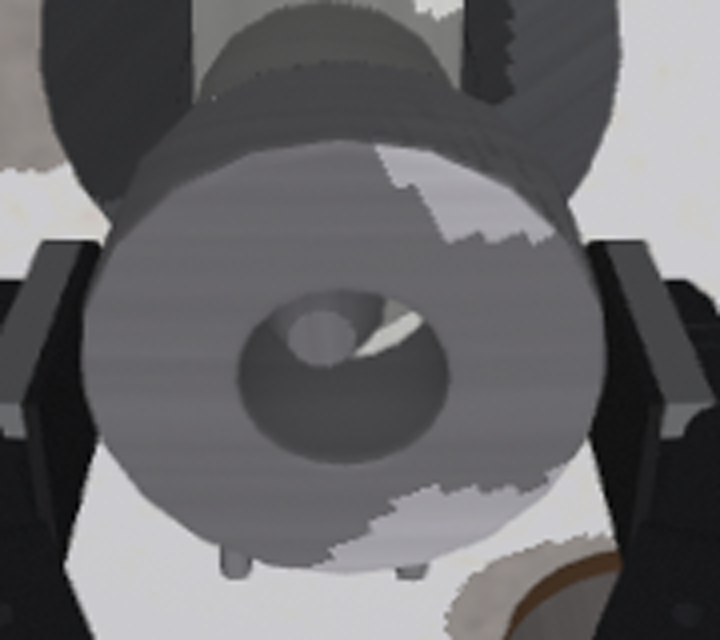

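The tip at crop (322,338) versus the bore: 2.4 mm off in -z and about 2.5 mm in -y. That gives TCP xy ≈ (0.5424,-0.321), the same as for the seated carrier. Correct.

arm_command:
  moves: [0, -0.0025, -0.0025, 0, 0, -0.004, 1, 0, 0, 0, 0, 0, 0, 1]

```text
clock: 29.4
eef_pos: [0.5429, -0.3216, 0.2722]
tool_rot: [-0.376, 0.599, 0.375, 0.6]
ft_force: [0.7, -0.4, -0.5]
grip_width: 0.0583
```

```bash
python3 - <<'E'
from h import *
plan(np.array([.5424,-.3212,.249]),RS)
o=bot.get_obs(); print(o["ft_force"],o["eef_pos"],o["grip_width"])
im,T=snap("wrist","w33.png"); np.save("w33.npy",T); crop(im,190,200,370,360,4,"w33c.png")
E
```

```text
turn [ 0.001 -0.     0.002] deg 0.1 | shift in present tool [0.0232 0.0007 0.0001] | in target tool [0.0232 0.0006 0.0001] dist 0.023
[ 0.6506224  -0.42314836 -0.53604836] [ 0.54292035 -0.32160862  0.27217118] 0.05828931120619916
```

View pics/w33c.png

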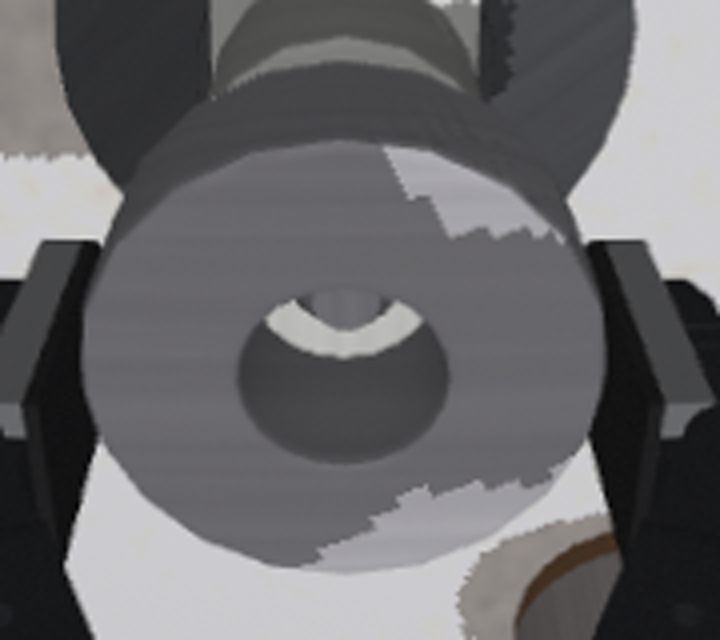

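Now centred laterally (344 vs 343), needing about 1 mm in +y. Continue down.

arm_command:
  moves: [0.004, 0.001, 0, 0, 0, 0.002, 1, 0.005, 0, 0, 0, 0, 0, 1, 0, 0, 0, 0, 0, 0, 1]

```text
clock: 29.7
eef_pos: [0.5422, -0.3214, 0.2637]
tool_rot: [-0.375, 0.599, 0.375, 0.6]
ft_force: [-1.2, 0.2, -2.6]
grip_width: 0.0584
```

```bash
python3 - <<'E'
from h import *
plan(np.array([.5424,-.3212,.249]),RS)
o=bot.get_obs(); print(o["ft_force"],o["eef_pos"],o["grip_width"])
im,T=snap("wrist","w34.png"); np.save("w34.npy",T); crop(im,190,200,370,360,4,"w34c.png")
E
```

```text
turn [0.001 0.    0.002] deg 0.1 | shift in present tool [ 0.0147 -0.0001  0.0003] | in target tool [ 0.0147 -0.0001  0.0003] dist 0.015
[-1.2472186   0.19056154 -2.57269169] [ 0.54216849 -0.32142336  0.26370305] 0.058360015169898236
```

View pics/w34c.png

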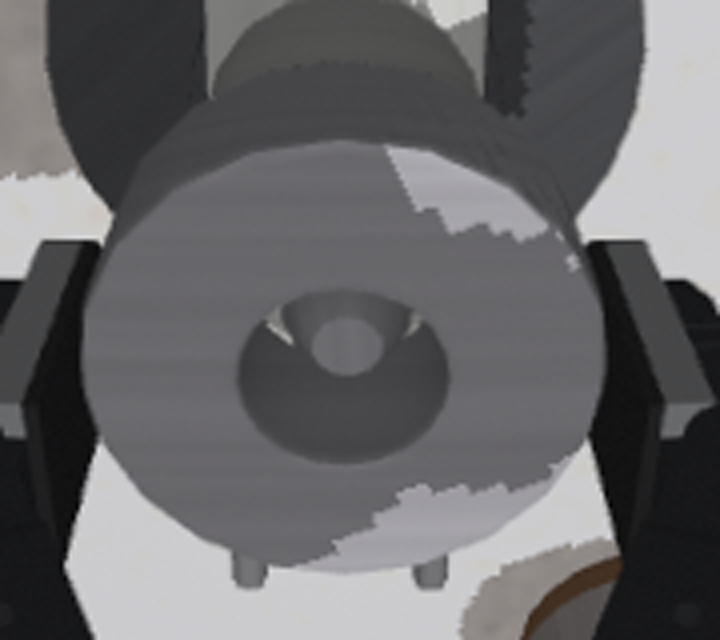

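The spindle is centred in the bore. Lower onto the hub, expecting contact near z 0.249.

arm_command:
  moves: [0.005, 0, 0, 0, 0, 0.002, 1, 0.004, 0, 0, 0, 0, 0, 1, 0.002, 0, 0, 0, 0, 0, 1]

```text
clock: 30.0
eef_pos: [0.5425, -0.3215, 0.2527]
tool_rot: [-0.375, 0.599, 0.375, 0.6]
ft_force: [-0.6, -0.2, -1.7]
grip_width: 0.0583
```

arm_command:
  moves: [0.002, 0, 0, 0, 0, 0, 1]

```text
clock: 30.08
eef_pos: [0.5424, -0.3215, 0.2502]
tool_rot: [-0.375, 0.599, 0.375, 0.6]
ft_force: [-0.4, -0.3, -0.5]
grip_width: 0.0583
```

arm_command:
  moves: [0.002, 0, 0, 0, 0, 0, 1]

```text
clock: 30.17
eef_pos: [0.5424, -0.3215, 0.2488]
tool_rot: [-0.375, 0.599, 0.375, 0.6]
ft_force: [-5.6, 2.0, 16.5]
grip_width: 0.0587
```

There's contact at 0.2488 as predicted. I'll look before releasing.

```bash
python3 - <<'E'
from h import *
o=bot.get_obs(); print(o["eef_pos"],o["ft_force"])
im,T=snap("wrist","w35.png"); a=im[200:360,190:370]
im,T=snap("scene","s35.png"); b=im[110:220,130:240]
cv2.imwrite("pics/c35.png",np.hstack([cv2.resize(a,(400,400)),cv2.resize(b,(400,400),interpolation=cv2.INTER_CUBIC)]))
E
```

```text
[ 0.54242286 -0.32146841  0.24882251] [-5.57620641  2.03076165 16.53528667]
```

View pics/c35.png

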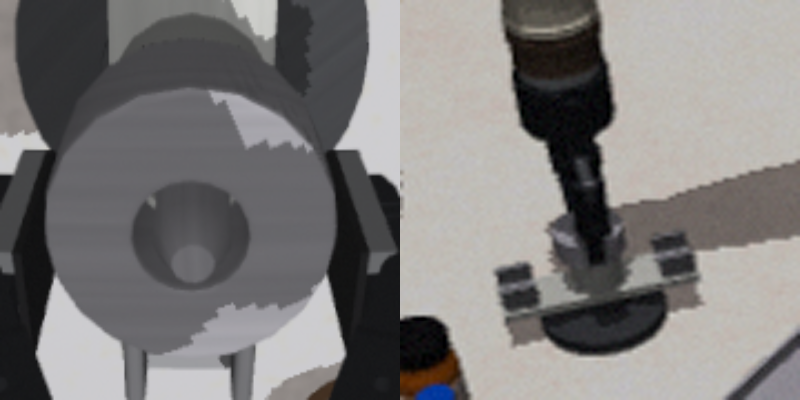

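The spacer is on the hub with the spindle tip showing in its bore. Release, wait, and rise straight up.

arm_command:
  moves: [0, 0, 0, 0, 0, 0, 0.9, 0, 0, 0, 0, 0, 0, 0.2, 0, 0, 0, 0, 0, 0, -0.5, 0, 0, 0, 0, 0, 0, -1, 0, 0, 0, 0, 0, 0, -1, 0, 0, 0, 0, 0, 0, -1, -0.01, 0, 0, 0, 0, 0, -1, -0.025, 0, 0, 0, 0, 0, -1, -0.035, 0, 0, 0, 0, 0, -1, -0.035, 0, 0, 0, 0, 0, -1, -0.035, 0, 0, 0, 0, 0, -1, 0, 0, 0, 0, 0, 0, -1]

```text
clock: 31.27
eef_pos: [0.5415, -0.3209, 0.3948]
tool_rot: [-0.374, 0.6, 0.376, 0.599]
ft_force: [1.2, -1.5, 2.1]
grip_width: 0.0857
```

```bash
python3 - <<'E'
from h import *
o=bot.get_obs(); print(o["clock"],o["eef_pos"],o["ft_force"],o["grip_width"])
im,T=snap("wrist","w36.png"); np.save("w36.npy",T)
S2=np.array([.5412,-.3201,.032])
print("tip",proj("wrist",S2+[0,0,.076],T),"spacer",[proj("wrist",S2+[0,0,.066]+.03*v,T).round(1) for v in(RS[:,2],-RS[:,2],RS[:,1],-RS[:,1])])
b,_=snap("scene","s36.png"); crop(b,120,120,300,260,4,"s36c.png"); snap("top","t36.png")
E
```

```text
31.2667 [ 0.54153936 -0.32088032  0.39483137] [ 1.1852265  -1.46653502  2.05396575] 0.08566766818362616
tip [275.6535743  202.54424842] spacer [array([310.5, 199. ]), array([240.8, 199. ]), array([275.7, 164.6]), array([275.6, 231.3])]
```

View pics/w36.png

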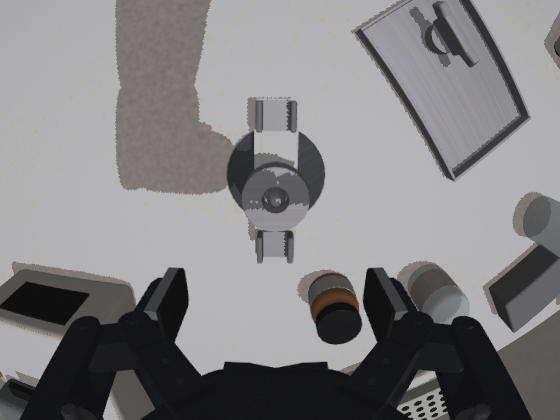

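View pics/s36c.png

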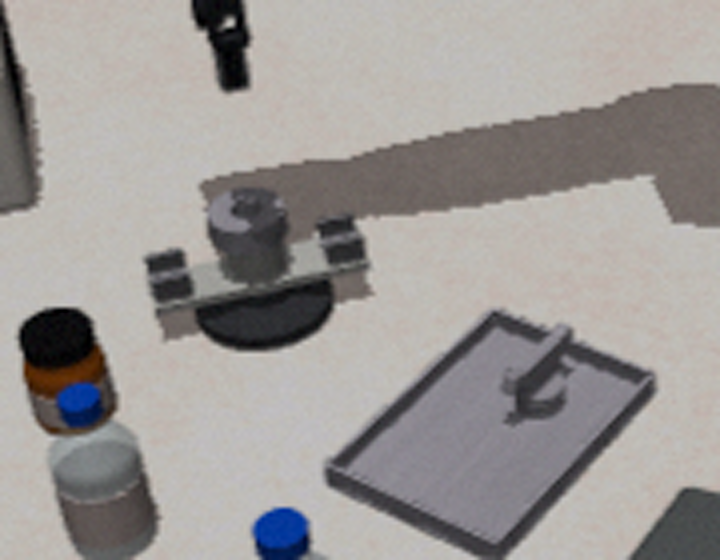

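View pics/t36.png

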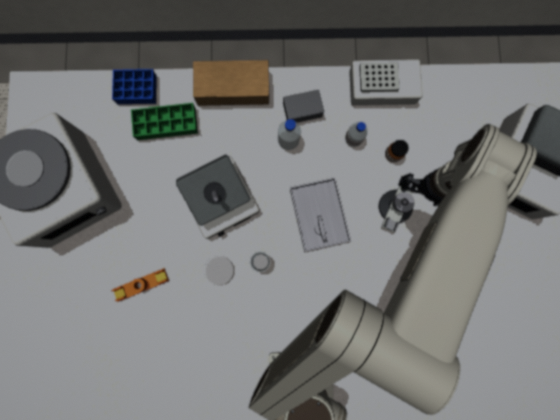

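The spacer is centred at (276,197) (predicted (276,199)) and lies level on the carrier. The wing nut stands in the tray, and the bystanders are where they were. Hand in.

```bash
python3 -c "
from workcell import bot
print(bot.job_done()); print(bot.get_obs()['clock'])"
```

```text
the job is handed in; nothing more can be done
None
the job is handed in; nothing more can be done
```

I stripped the rotator and handed the job in at about 31 s; no verdict was reported. The wing nut stands in the tray. The spacer was set aside in the tray and then stored. The carrier is threaded hub up on the spindle, and the spacer rests on its hub. Each part was lowered until the wrist force showed contact, then released.

**Last checks:**
- In the wrist view the spacer is centred at (276,197), against a predicted (276,199).
- The scene view shows the carrier seated and the spacer level on it.
- The contact heights were 0.2224 m for the carrier and 0.2488 m for the spacer, both as expected.
- The bystanders look unmoved in the top view.

**Checks that disagreed:**
- My first camera estimate of the stud seat was about 10 mm low along the stud, judging by where the parts met the tray floor. I corrected for it; the wrist images supported only about half of that shift.
- The seated hub appeared about 3 mm off the spindle axis, within the bore clearance and the 8 mm limit.
- Confirming the wing nut's contact pressed it on the tray at 58 N for one row, below the 120 N wrist limit.

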